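# Mugs on coasters, a sugar lump in each

## Task

Get the espresso mugs ready for coffee: first stand every mug from the drying mat upright on a coaster of its own, centred so that no edge of the mug's base hangs over. Then use the sugar tongs (never the gripper itself) to put exactly one sugar lump into each mug, and finish by standing the tongs back, tips down, in the middle compartment of the cutlery caddy. Leave the sponge, the soap bottle and the round tin alone.

Things in the scene. Friction and masses are not known exactly. Their poses are not given: they have to be found in the camera images.
- mug0: white espresso mug, straight sides, 64 mm outer diameter, 62 mm tall, wall 3.5 mm, inner floor 5 mm up, inner diameter 57 mm, about 160 g; loose, starts upright on the drying mat (2 or 3 mugs are present). Origin: centre of the underside; z is up out of the mouth; the ear handle lies along +y, reaching 57 mm from the axis, from 10 to 54 mm up, 9 mm thick
- mug1: white espresso mug, straight sides, 64 mm outer diameter, 62 mm tall, wall 3.5 mm, inner floor 5 mm up, inner diameter 57 mm, about 160 g; loose, starts upright on the drying mat (2 or 3 mugs are present). Origin: centre of the underside; z is up out of the mouth; the ear handle lies along +y, reaching 57 mm from the axis, from 10 to 54 mm up, 9 mm thick
- mug2: white espresso mug, straight sides, 64 mm outer diameter, 62 mm tall, wall 3.5 mm, inner floor 5 mm up, inner diameter 57 mm, about 160 g; loose, starts upright on the drying mat (2 or 3 mugs are present). Origin: centre of the underside; z is up out of the mouth; the ear handle lies along +y, reaching 57 mm from the axis, from 10 to 54 mm up, 9 mm thick
- coaster0: round cork coaster, 80 mm diameter, 8 mm thick, fixed to the worktop (always three; one may stay free). Origin: centre of the underside; its top is 8 mm up
- coaster1: round cork coaster, 80 mm diameter, 8 mm thick, fixed to the worktop (always three; one may stay free). Origin: centre of the underside; its top is 8 mm up
- coaster2: round cork coaster, 80 mm diameter, 8 mm thick, fixed to the worktop (always three; one may stay free). Origin: centre of the underside; its top is 8 mm up
- mat: grey ribbed drying mat, 260 x 240 mm, 3 mm thick, fixed. Origin: centre of the underside
- dish: shallow oblong wooden sugar dish, 170 mm (its x) by 130 mm (its y), fixed; floor 4 mm thick, rim 4 mm thick rising to 10 mm. Origin: centre of the underside
- lump0: white sugar lump, 20 x 20 mm and 18 mm high, about 10 g, loose, starts in the dish (four lumps, 20 mm or more clear from one to the next). Origin: centre of the underside; x and y are square to its sides
- lump1: white sugar lump, 20 x 20 mm and 18 mm high, about 10 g, loose, starts in the dish (four lumps, 20 mm or more clear from one to the next). Origin: centre of the underside; x and y are square to its sides
- lump2: white sugar lump, 20 x 20 mm and 18 mm high, about 10 g, loose, starts in the dish (four lumps, 20 mm or more clear from one to the next). Origin: centre of the underside; x and y are square to its sides
- lump3: white sugar lump, 20 x 20 mm and 18 mm high, about 10 g, loose, starts in the dish (four lumps, 20 mm or more clear from one to the next). Origin: centre of the underside; x and y are square to its sides
- caddy: white cutlery caddy, 72 mm (its x) by 62 mm (its y), 70 mm tall, fixed, walls and floor 3 mm, two cross walls (60 mm high) make three compartments side by side along x, each 20 mm (x) by 56 mm (y) inside; two teaspoons (handles up to 125 mm high) stand fixed in the +x compartment, the tongs start in the middle one. Origin: centre of the underside
- caddy_mid (a point): centre of the floor of the caddy's middle compartment, 3 mm above the worktop
- tongs: steel sugar tongs, 150 mm long, 64 g, starting upright in the caddy, tips down, bow up (they may lean up to 6 degrees). Origin: midway between the tips, at their lower end; z points up along the tongs to the bow; the two arms, 14 mm wide in x, face each other along y. At rest the tips are 39 mm apart inside and 48 mm outside (tip plates 20 mm high)
- tongs_grip (a point): middle of the tongs, 100 mm up from the tips: the place to grip, from above, across the tongs' y. From 77 to 124 mm up the arms run straight and parallel, 31 mm over their outsides. Sprung apart: they yield at 3 N a side (7 N on a lump); opening beyond 31 mm drops the tongs
- tongs_bow (a point): top of the bow, 150 mm up. The arms hinge 142 mm up, so the tips move 3.3 times as far as the gripped part: gripped to 28 mm the tips are about 30 mm apart inside, shut on a 20 mm lump the grip is about 25 mm wide
- tong_left (a joint): the +y arm of the tongs: 0 at rest (open), grows as it is squeezed; about 0.07 rad on a lump, 0.14 with the tips shut on nothing
- tong_right (a joint): the same for the -y arm
- sponge: yellow and green washing-up sponge, 75 x 110 x 36 mm, loose; to be left alone. Origin: centre of the underside
- soap: clear soap bottle, 60 mm diameter, 190 mm tall, loose; to be left alone. Origin: centre of the underside
- tin: low round steel tin with a lid, 85 mm diameter, 55 mm tall, loose; to be left alone. Origin: centre of the underside
Mind the look-alikes: they are no part of the job. What is shaped like the mug1 but blue is not meant. Of the things that look like the tongs, take the one that is farthest from the robot's base at the start.

How it is judged:
By the outcome, as a careful person would: the job done as asked, in the order asked, and still so for the second after the job is handed in, with the robot touching nothing.
Of mug0, mug1, mug2 only 2 to 3 are there at a start; the rules pass over those that are not, and their reading is None.
At some moment in a run one of mug0, mug1, mug2 may be knocked a few centimetres aside while the robot is not near it.
It also fails if it takes over 210 s, if anything falls off the work surface, if the arm or the gripper's body presses on something with over 40 N, if the wrist force passes 120 N, or if a joint passes its speed limit or range.

## Robot

A 7-joint arm with a two-finger parallel gripper is mounted at the origin on the work surface. World frame = base frame: x ahead of the robot, y to its left, z up, the work surface at z = 0. Lengths are in m, angles in rad, forces in N, time in s.
With the tool pointing down it reaches from about 0.4 to 0.85 m from the base axis. Payload 10.4 kg.
Tool frame: the origin (TCP) lies on the mounting face of the last link; the fingertips stand 173 mm ahead of it and the grasp point (between the pads) lies 155 mm ahead of it (manip.tip_extent is the distance from the TCP to the fingertips, in m); z points along the fingers, y is the line along which they close (so a half turn about z gives the same grasp; the last joint's range is limited). The gripper opens to 85 mm and grips with 20 to 120 N. Pads are 22 mm wide; open, the fingers measure 114 mm over their backs; the gripper's body (76 mm by 85 mm) begins 54 mm behind the grasp point. The pads swing forward as they close: fully open they stand 13 mm farther back than shut.
Start: joints at [1.111, 0.332, -0.065, 1.46, 0.022, 1.35, -0.088], TCP at [0.264, -0.566, 0.405] pointing down, gripper open.
Joint ranges: [-2.6, 2.6], [-0.5, 2.12], [-1.47, 1.34], [0.16, 2.42], [-1.27, 4.41], [0.06, 2.06], [-2.6, 2.6]. Speed limits (rad/s): [2.22, 2.22, 2.79, 2.79, 3.14, 3.14, 3.14].

## Interface

Orientations are given as a unit quaternion [x, y, z, w].
In Python, from workcell import manip gives the robot as it stands.
- The arm moves only by the tool move_arm, never from a script. Its argument "plan" is one flat list of numbers, 7 for each row, row after row: the turn, a rotation vector about the tool's x, y, z in rad, then the shift along the tool's x, y, z in m, then the finger opening in m, from 0 to 0.0854. In form: [ax, ay, az, dx, dy, dz, gripper, ax, ay, az, dx, dy, dz, gripper, ...]. A call has 1 to 12 rows; each row is the pose to reach, as a shift and turn from the pose commanded when the call began, along the tool's axes at that moment; what a row does not reach only later rows make up. A row lasts 1/8 s, in which the tool goes at most 62.5 mm and 10.7 degrees, less where a joint would pass 70% of its speed; a pose out of reach is approached as far as the arm can. A call with a gripper value outside its range is refused whole. The fingers move at their own pace and stop on an object; "squeeze" is the grip in N (left out, the last holds). Time passes only in rows, so rows that repeat a pose let the fingers close. It gives the time, the measured TCP pose, the force, the opening and the grip force at its end, in the units of the state.
- manip.get_obs(): the state, without advancing time (a new reading comes with each control period).
- manip.camera(name): name is "scene" or "top" or "wrist"; returns a dict with "color" (400x640x3 uint8, red, green, blue), "fx", "fy", "cx", "cy" (pixels), "cam_to_world" (4x4, takes a point from camera to world coordinates); the wrist camera has in their place "mount" (4x4, takes a point from camera to tool coordinates, whose origin is the TCP and whose axes are the flange's). Camera axes: x right, y down, z forward; pixel columns grow to the right and rows downward; lengths in m; the calibration is good to about 2 mm. A picture is of the moment at which its call begins: read the wrist's pose just before it. There is no depth.
- manip.hand_in(): hands the job in; it is judged then, once.
Trained networks look in a picture, given as the dict that the camera call returned (one of the last four; its "shot" number tells which), for a name from the list of things; names that differ only in an ending like _2 or _b are one class to them, and where a whole thing is asked for, a point or a joint stands for the part that bears it (a point fixed in the world has none). Each returns a list of dicts, best first, with "conf" (0 to 1); they miss things now and then, are a little off and sometimes report something else, mostly with a low value. They report only what shows in the picture. A call takes as long as a camera call. They do not tell look-alikes from the thing itself.
- manip.look_for(picture, label): "position" ([x, y, z] in m, in the coordinates of the camera as it stood for that picture, good to about 4 mm: the middle of the surface that is visible of it).
- manip.silhouettes(picture, label): "pixels" (400x640 bool, what is visible of it).
- manip.tip_of(picture, label): "position" ([x, y, z] in m, in the coordinates of the camera as it stood for that picture, good to about 4 mm: a listed point, or the origin of a listed thing).
The state is a dict: "clock": time; "joint_pos": joint angles; "joint_velocities": joint speeds; "tau": joint torques, N m; "position": TCP position; "ee_rot": TCP orientation; "ft_force": force on the tool from outside, world axes, zero at the start; "torque": the same for the moment, N m; "grip_width": opening from 0.0 (shut) to 1.0 (fully open); "grasp_force": force on a finger pad.
Only numpy, scipy, OpenCV 4.12 (cv2) and the standard library are available. Lean on these libraries where they do the work, as an engineer would, in place of code of your own. Each camera call takes 0.05 s, during which the arm holds its last target. There are 200 camera calls.

## Working session

There is one attempt and no reset: what is moved stays moved. The work goes in short steps, Python scripts to look and compute and a tool call to move; the robot and the scene stay as the last step left them, time stands still between calls to the robot, and variables do not carry over. Pictures are saved under pics/ and viewed, at most 14 in all, crops included, and the job is handed in when it is done.

Besides the shell and the picture viewer there is one more tool, called after "Request:" as a command line: name --argument value ..., lists and objects as JSON in quotes. move_arm: Moves the arm, as the interface text tells. Its arguments: {"type":"object","properties":{"plan":{"type":"array","items":{"type":"number"}},"squeeze":{"type":"number"}},"required":["plan"]}

```bash
ls; mkdir -p pics; cat > h.py <<'E'
import numpy as np, cv2
from workcell import manip
from scipy.spatial.transform import Rotation as R
def toW(p,pic,obs=None):
    p=np.asarray(p)
    if 'mount' in pic:
        q=pic['mount']@np.r_[p,1]; return R.from_quat(obs['ee_rot']).apply(q[:3])+obs['position']
    return (pic['cam_to_world']@np.r_[p,1])[:3]
def T(pic,obs=None):
    if 'mount' in pic:
        M=np.eye(4); M[:3,:3]=R.from_quat(obs['ee_rot']).as_matrix(); M[:3,3]=obs['position']; return M@pic['mount']
    return np.asarray(pic['cam_to_world'])
def ray(u,v,z,pic,obs=None):
    M=T(pic,obs); d=M[:3,:3]@np.array([(u-pic['cx'])/pic['fx'],(v-pic['cy'])/pic['fy'],1]); o=M[:3,3]
    return o+d*(z-o[2])/d[2]
def pix(p,pic,obs=None):
    c=np.linalg.inv(T(pic,obs))@np.r_[p,1]; return np.array([pic['fx']*c[0]/c[2]+pic['cx'],pic['fy']*c[1]/c[2]+pic['cy']])
def save(pic,n,crop=None,s=1):
    im=pic['color'][:,:,::-1]
    if crop: x0,y0,x1,y1=crop; im=im[y0:y1,x0:x1]
    cv2.imwrite('pics/'+n,cv2.resize(im,None,fx=s,fy=s,interpolation=cv2.INTER_CUBIC))
E
cat > a.py <<'E'
from h import *
np.set_printoptions(precision=3,suppress=True)
o=manip.get_obs(); print(o)
for n in ('top','scene'):
    p=manip.camera(n); save(p,n+'0.png'); print(n,T(p))
    for l in ['mug0','coaster0','mat','dish','lump0','caddy','tongs','sponge','soap','tin']:
        for d in manip.look_for(p,l):
            w=toW(d['position'],p); print(l,round(d['conf'],2),w,pix(w,p).round())
    for l in ['mug0','coaster0','dish','lump0','caddy_mid','tongs_grip','tongs_bow','caddy']:
        for d in manip.tip_of(p,l):
            w=toW(d['position'],p); print('tip',l,round(d['conf'],2),w,pix(w,p).round())
E
python3 a.py
```

```text
pics
{'clock': 0.0, 'joint_pos': array([ 1.111,  0.333, -0.065,  1.461,  0.022,  1.35 , -0.089]), 'joint_velocities': array([ 0.002,  0.   ,  0.   ,  0.001, -0.   ,  0.   , -0.001]), 'tau': array([ -0.001, -62.544,   0.049, -39.161,   0.016,   0.01 ,  -0.   ]), 'position': array([ 0.264, -0.566,  0.404]), 'ee_rot': array([ 0.976,  0.217, -0.   , -0.001]), 'ft_force': array([ 0.505, -0.907, -0.158]), 'torque': array([-0.046, -0.047, -0.02 ]), 'grasp_force': 0.0, 'grip_width': 0.997535491311319}
top [[ 0.002 -0.983  0.184  0.356]
 [-1.    -0.004 -0.01   0.03 ]
 [ 0.011 -0.184 -0.983  1.278]
 [ 0.     0.     0.     1.   ]]
mug0 0.89 [0.458 0.38  0.021] [212. 234.]
mug0 0.79 [0.461 0.25  0.015] [250. 234.]
mug0 0.71 [0.592 0.324 0.021] [230. 196.]
mug0 0.64 [0.551 0.546 0.027] [165. 207.]
coaster0 0.95 [ 0.59  -0.038  0.006] [333. 198.]
coaster0 0.57 [0.613 0.092 0.011] [296. 191.]
coaster0 0.34 [0.533 0.308 0.007] [235. 213.]
mat 0.63 [0.532 0.308 0.005] [235. 214.]
mat 0.27 [ 0.634 -0.244  0.041] [392. 184.]
dish 0.79 [ 0.48  -0.262  0.003] [397. 229.]
lump0 0.61 [ 0.444 -0.29   0.021]
[... 3012 characters left out ...]
271 -0.001] [242. 285.]
tip lump0 0.66 [ 0.45  -0.293  0.002] [229. 285.]
tip lump0 0.57 [ 0.442 -0.236  0.003] [240. 272.]
tip lump0 0.55 [ 0.517 -0.239  0.003] [260. 282.]
tip lump0 0.51 [ 0.516 -0.302  0.001] [246. 297.]
tip lump0 0.2 [0.455 0.246 0.001] [325. 193.]
tip caddy_mid 0.62 [ 0.638 -0.24  -0.001] [297. 300.]
tip tongs_grip 0.82 [ 0.395 -0.103  0.095] [253. 217.]
tip tongs_grip 0.77 [ 0.639 -0.244  0.101] [295. 274.]
tip tongs_grip 0.55 [ 0.636 -0.246  0.002] [295. 300.]
tip tongs_bow 0.82 [ 0.636 -0.241  0.152] [294. 258.]
tip tongs_bow 0.66 [ 0.587 -0.038 -0.002] [318. 250.]
tip tongs_bow 0.52 [ 0.387 -0.104  0.149] [249. 202.]
tip caddy 0.65 [ 0.637 -0.243  0.   ] [296. 300.]
```

View pics/top0.png

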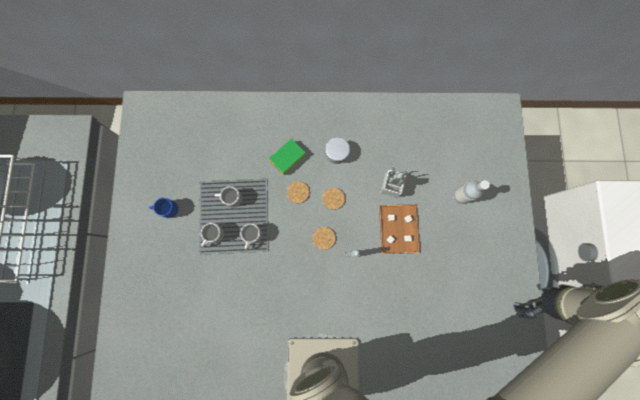

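View pics/scene0.png

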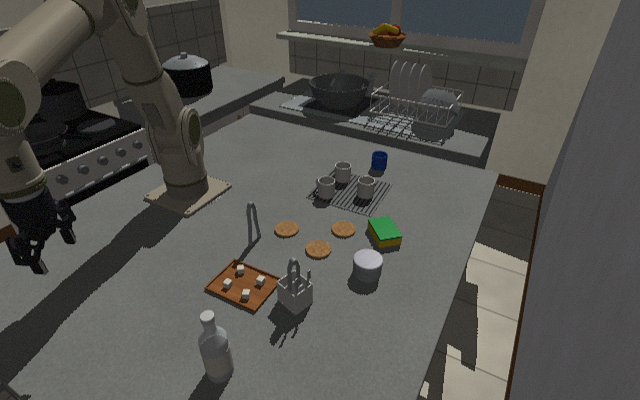

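Three white mugs stand on the mat at top-image pixels (230,196), (210,234) and (250,234); the blue mug at (165,207) isn't wanted. Two things look like the tongs. One stands free at scene (251,222), about 0.40 m from the base; the other is in the caddy at scene (294,270), about 0.68 m away. The caddy one is farthest, so it's the one meant. I'll move to a close view of dish and caddy and confirm this in a crop.

Request:
move_arm --plan '[0, 0, -0.16, 0.05, -0.02, -0.045, 0.085, 0, 0, -0.34, 0.105, -0.042, -0.045, 0.085, 0, 0, -0.52, 0.16, -0.064, -0.045, 0.085, 0, 0, -0.7, 0.22, -0.088, -0.045, 0.085, 0, 0, -0.88, 0.28, -0.112, -0.045, 0.085, 0, 0, -1.04, 0.34, -0.136, -0.045, 0.085, 0, 0, -1.134, 0.389, -0.156, -0.045, 0.085, 0, 0, -1.134, 0.389, -0.156, -0.045, 0.085, 0, 0, -1.134, 0.389, -0.156, -0.045, 0.085]'

```text
clock: 3.02
position: [0.5508, -0.2607, 0.4496]
ee_rot: [0.707, 0.707, -0.0, -0.0]
ft_force: [0.2, -0.6, -0.8]
grip_width: 0.994
grasp_force: 0.0
```

```bash
cat > b.py <<'E'
from h import *
import sys
np.set_printoptions(precision=4,suppress=True)
o=manip.get_obs(); p=manip.camera('wrist')
print(o['clock'],o['position'],R.from_quat(o['ee_rot']).as_matrix(),p['mount'],p['fx'],p['cx'],p['cy'])
save(p,sys.argv[1])
for l in sys.argv[2].split(','):
    for d in manip.tip_of(p,l):
        w=toW(d['position'],p,o); print('tip',l,round(d['conf'],2),w,pix(w,p,o).round())
    for d in manip.silhouettes(p,l):
        m=d['pixels'].astype(np.uint8); c=max(cv2.findContours(m,0,2)[0],key=cv2.contourArea); r=cv2.minAreaRect(c)
        print('sil',l,round(d['conf'],2),m.sum(),[np.round(x) for x in r])
E
python3 b.py w1.png caddy,caddy_mid,tongs_grip,tongs_bow,tongs,dish,lump0
python3 - <<'E'
from h import *
p=manip.camera('scene'); save(p,'tongscrop.png',(190,180,370,330),4)
E
```

```text
3.025 [ 0.5508 -0.2607  0.4496] [[ 0.0004  1.     -0.0004]
 [ 1.     -0.0004 -0.0004]
 [-0.0004 -0.0004 -1.    ]] [[-0.0003 -0.9494 -0.3141  0.0804]
 [ 1.     -0.0007  0.0012  0.0006]
 [-0.0014 -0.3141  0.9494  0.0296]
 [ 0.      0.      0.      1.    ]] 310.73411569861065 321.2761497186218 198.33624953876
tip caddy 0.76 [ 0.6332 -0.2507  0.0019] [382. 150.]
sil caddy 0.77 3592 [array([401., 156.]), array([92., 59.]), np.float64(18.0)]
sil caddy 0.69 799 [array([506.,   8.]), array([16., 71.]), np.float64(90.0)]
tip caddy_mid 0.62 [ 0.6357 -0.2429  0.0067] [385. 145.]
sil caddy_mid 0.94 3310 [array([401., 155.]), array([91., 58.]), np.float64(20.0)]
tip tongs_grip 0.64 [ 0.3937 -0.1019  0.0993] [146.   4.]
tip tongs_grip 0.61 [ 0.632  -0.2455  0.1053] [399. 162.]
sil tongs_grip 0.86 951 [array([403., 160.]), array([54., 36.]), np.float64(43.0)]
sil tongs_grip 0.86 1038 [array([150.,  25.]), array([100.,  16.]), np.float64(34.0)]
sil tongs_grip 0.73 288 [array([407., 148.]), array([40., 10.]), np.float64(43.0)]
tip tongs_bow 0.75 [ 0.6372 -0.2434  0.1577] [420. 172.]
sil tongs_bow 0.8
[... 441 characters left out ...]
  0.0014] [269. 166.]
sil dish 0.76 11279 [array([267., 161.]), array([ 97., 133.]), np.float64(88.0)]
sil dish 0.48 281 [array([244., 184.]), array([16., 17.]), np.float64(90.0)]
tip lump0 0.74 [ 0.5199 -0.2401  0.0066] [297. 143.]
tip lump0 0.6 [ 0.5161 -0.2994  0.0057] [296. 186.]
tip lump0 0.6 [ 0.448  -0.2937  0.0072] [246. 182.]
tip lump0 0.56 [ 0.4432 -0.2311  0.0041] [239. 136.]
sil lump0 0.88 270 [array([238., 138.]), array([17., 17.]), np.float64(39.0)]
sil lump0 0.8 250 [array([296., 142.]), array([17., 15.]), np.float64(90.0)]
sil lump0 0.72 275 [array([244., 184.]), array([16., 17.]), np.float64(90.0)]
sil lump0 0.63 262 [array([295., 187.]), array([16., 16.]), np.float64(63.0)]
```

View pics/w1.png

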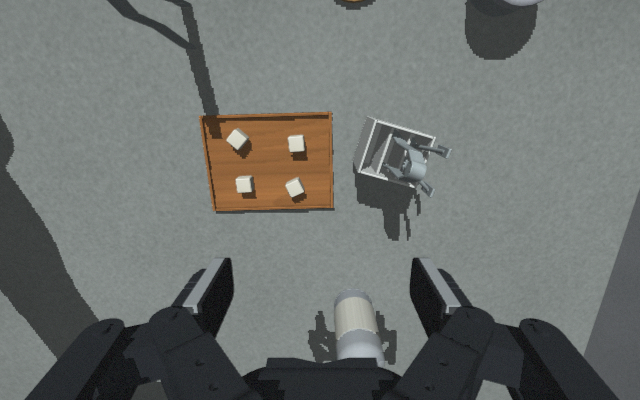

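View pics/tongscrop.png

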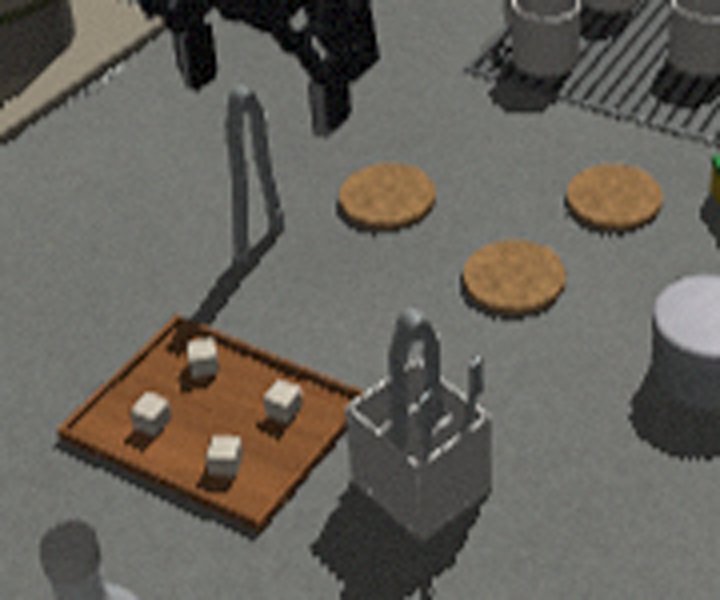

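The crop shows the free-standing tongs at the left and the caddy tongs in the middle, with spoons on the caddy's +x side. The caddy tongs are confirmed as the ones to use. Next, the coasters and mugs.

Request:
move_arm --plan '[0, 0, 0, 0.04, 0, 0, 0.085, 0, 0, 0, 0.1, 0, 0, 0.085, 0, 0, 0, 0.16, 0, 0, 0.085, 0, 0, 0, 0.22, 0, 0, 0.085, 0, 0, 0, 0.28, 0, 0, 0.085, 0, 0, 0, 0.33, 0, 0, 0.085, 0, 0, 0, 0.36, 0, 0, 0.085, 0, 0, 0, 0.36, 0, 0, 0.085]'

```text
clock: 4.82
position: [0.5503, 0.1025, 0.4498]
ee_rot: [0.705, 0.709, 0.0, -0.0]
ft_force: [0.2, -0.4, 0.6]
grip_width: 0.999
grasp_force: 0.0
```

```bash
python3 b.py w2.png coaster0,mug0
```

```text
4.825 [0.5503 0.1025 0.4498] [[-0.0048  1.      0.0001]
 [ 1.      0.0048  0.001 ]
 [ 0.001   0.0001 -1.    ]] [[-0.0003 -0.9494 -0.3141  0.0804]
 [ 1.     -0.0008  0.0012  0.0006]
 [-0.0014 -0.3141  0.9494  0.0296]
 [ 0.      0.      0.      1.    ]] 310.73411569861065 321.2761497186218 198.33624953876
tip coaster0 0.94 [ 0.4505 -0.0048  0.0038] [252. 231.]
tip coaster0 0.67 [ 0.6131  0.0897 -0.0002] [366. 167.]
tip coaster0 0.58 [ 0.5893 -0.036   0.0023] [346. 250.]
sil coaster0 0.91 2755 [array([365., 168.]), array([58., 58.]), np.float64(90.0)]
sil coaster0 0.68 2009 [array([346., 252.]), array([47., 51.]), np.float64(90.0)]
sil coaster0 0.66 2207 [array([250., 230.]), array([51., 54.]), np.float64(90.0)]
tip mug0 0.91 [0.4599 0.2449 0.0028] [246.  42.]
sil mug0 0.62 878 [array([379., 356.]), array([56., 22.]), np.float64(20.0)]
sil mug0 0.58 4031 [array([235.,  34.]), array([82., 63.]), np.float64(55.0)]
sil mug0 0.56 44 [array([354.,   1.]), array([ 2., 17.]), np.float64(90.0)]
```

Request:
move_arm --plan '[0, 0, 0, 0.04, 0, 0.02, 0.085, 0, 0, 0, 0.1, 0, 0.04, 0.085, 0, 0, 0, 0.15, 0, 0.06, 0.085, 0, 0, 0, 0.19, 0, 0.06, 0.085, 0, 0, 0, 0.21, -0.02, 0.06, 0.085, 0, 0, 0, 0.21, -0.02, 0.06, 0.085, 0, 0, 0, 0.21, -0.02, 0.06, 0.085]'

```text
clock: 5.95
position: [0.5318, 0.3082, 0.3896]
ee_rot: [0.708, 0.706, -0.0, 0.0]
ft_force: [-0.1, -0.2, -0.6]
grip_width: 0.991
grasp_force: 0.0
```

```bash
python3 b.py w3.png mug0,coaster0
```

```text
5.95 [0.5318 0.3082 0.3896] [[ 0.0019  1.      0.0005]
 [ 1.     -0.0019 -0.0009]
 [-0.0009  0.0005 -1.    ]] [[-0.0003 -0.9494 -0.3141  0.0804]
 [ 1.     -0.0008  0.0012  0.0006]
 [-0.0014 -0.3141  0.9494  0.0296]
 [ 0.      0.      0.      1.    ]] 310.73411569861065 321.2761497186218 198.33624953876
tip mug0 0.82 [0.5856 0.3216 0.0021] [366. 156.]
tip mug0 0.73 [0.4587 0.2461 0.0016] [261. 217.]
tip mug0 0.72 [0.4618 0.3725 0.007 ] [256. 111.]
sil mug0 0.86 4563 [array([241., 109.]), array([72., 88.]), np.float64(90.0)]
sil mug0 0.78 4173 [array([372., 161.]), array([85., 67.]), np.float64(62.0)]
sil mug0 0.65 3983 [array([253., 233.]), array([69., 78.]), np.float64(68.0)]
tip coaster0 0.66 [ 0.6138  0.0926 -0.0009] [379. 317.]
tip coaster0 0.64 [ 0.451  -0.0032 -0.0003] [267. 371.]
sil coaster0 0.6 2302 [array([378., 322.]), array([51., 57.]), np.float64(72.0)]
sil coaster0 0.57 491 [array([257., 360.]), array([16., 44.]), np.float64(66.0)]
```

View pics/w3.png

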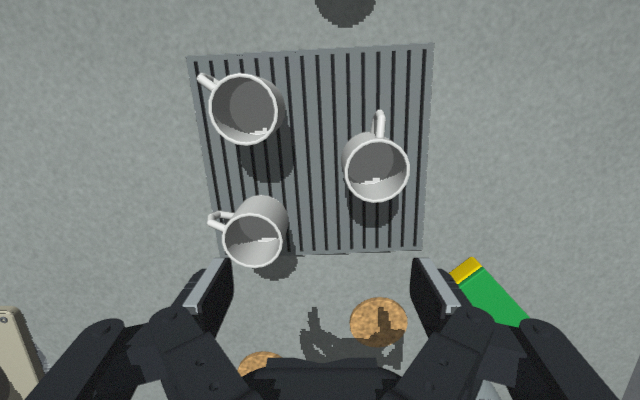

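The view shows mug A at (376,170) with its handle toward +y, mug B at (254,240) with its handle toward -x, and mug C at (245,108) with its handle up-left. I'll refine the rim centres and the coasters.

```bash
cat > c.py <<'E'
from h import *
np.set_printoptions(precision=4,suppress=True)
o=manip.get_obs(); p=manip.camera('wrist')
print(o['position'])
for d in manip.silhouettes(p,'mug0'):
    m=d['pixels'].astype(np.uint8)
    # fit: mug model silhouettes (rim circle z=.065 + base circle) + handle direction, by IoU
    from scipy.optimize import minimize
    ys,xs=np.nonzero(m)
    c0=ray(xs.mean(),ys.mean(),.04,p,o)[:2]
    a=np.linspace(0,2*np.pi,40)
    def mask(x):
        r=np.zeros(m.shape,np.uint8)
        pts=np.array([pix([x[0]+.032*np.cos(t),x[1]+.032*np.sin(t),z],p,o) for z in(.003,.065) for t in a])
        cv2.fillConvexPoly(r,cv2.convexHull((pts*16).astype(np.int32)),1,shift=4)
        u=np.array([np.cos(x[2]),np.sin(x[2])]); n=np.array([-u[1],u[0]])*.0045
        h=np.array([pix(np.r_[x[:2]+u*k+s*n,z],p,o) for k in(.03,.057) for s in(1,-1) for z in(.013,.057)])
        cv2.fillConvexPoly(r,cv2.convexHull((h*16).astype(np.int32)),1,shift=4)
        return r
    f=lambda x:-(mask(x)&m).sum()/(mask(x)|m).sum()
    best=min((minimize(f,[*c0,t],method='Nelder-Mead',options=dict(initial_simplex=[[*c0,t],[c0[0]+.01,c0[1],t],[c0[0],c0[1]+.01,t],[*c0,t+.4]])) for t in np.arange(0,6.28,.7)),key=lambda r:r.fun)
    print('mug',round(d['conf'],2),best.x[:2],np.degrees(best.x[2])%360,'iou',-best.fun)
E
python3 c.py; python3 - <<'E'
from h import *
M=np.eye(4);
p=manip.camera('wrist')
o=dict(position=np.array([0.5503,0.1025,0.4498]),ee_rot=R.from_matrix([[-0.0048,1,.0001],[1,.0048,.001],[.001,.0001,-1]]).as_quat())
im=cv2.imread('pics/w2.png'); hsv=cv2.cvtColor(im,cv2.COLOR_BGR2HSV)
m=((hsv[...,0]>5)&(hsv[...,0]<22)&(hsv[...,1]>90)&(hsv[...,2]>70)).astype(np.uint8)
for c in cv2.findContours(m,0,2)[0]:
    if cv2.contourArea(c)>500:
        e=cv2.fitEllipse(cv2.convexHull(c)); print(np.round(e[0]),np.round(e[1]),ray(*e[0],.008,p,o).round(4))
E
```

```text
[0.5315 0.3087 0.3897]
mug 0.89 [0.4888 0.4849] 217.9630552317662 iou -0.0
mug 0.81 [0.4947 0.3499] 306.52393912112314 iou -0.0
mug 0.57 [0.6522 0.3567] 321.80281365794514 iou -0.0
[269. 356.] [50. 93.] [ 0.4657 -0.2324  0.008 ]
[346. 251.] [49. 53.] [ 0.5884 -0.0357  0.008 ]
[250. 230.] [50. 55.] [ 0.4484 -0.0015  0.008 ]
[365. 168.] [57. 59.] [0.611  0.0902 0.008 ]c.py:20: RuntimeWarning: overflow encountered in scalar negative
  f=lambda x:-(mask(x)&m).sum()/(mask(x)|m).sum()
```

```bash
sed -i 's/f=lambda.*/f=lambda x:-float((mask(x)\&m).sum())\/float((mask(x)|m).sum())/' c.py; python3 c.py
```

```text
[0.5311 0.3093 0.3897]
mug 0.78 [0.5872 0.3173] 87.0317066208207 iou 0.925
mug 0.75 [0.4622 0.3755] 147.38565975411592 iou 0.9443188822683378
mug 0.57 [0.4603 0.243 ] 166.8285996407835 iou 0.9110295803714744
```

Request:
move_arm --plan '[0, 0, 0, 0.008, 0.056, 0.04, 0.085, 0, 0, 0, 0.008, 0.056, 0.09, 0.085, 0, 0, 0, 0.008, 0.056, 0.14, 0.085, 0, 0, 0, 0.008, 0.056, 0.175, 0.085, 0, 0, 0, 0.008, 0.056, 0.198, 0.085, 0, 0, 0, 0.008, 0.056, 0.198, 0.085, 0, 0, 0, 0.008, 0.056, 0.198, 0.055, 0, 0, 0, 0.008, 0.056, 0.198, 0.055, 0, 0, 0, 0.008, 0.056, 0.198, 0.055, 0, 0, 0, 0.008, 0.056, 0.198, 0.055, 0, 0, 0, 0.008, 0.056, 0.198, 0.055]' --squeeze 40

```text
clock: 7.82
position: [0.5875, 0.3181, 0.1939]
ee_rot: [0.707, 0.707, 0.002, 0.001]
ft_force: [-0.2, -0.7, 6.4]
grip_width: 0.73
grasp_force: 44.7
```

Request:
move_arm --plan '[0, 0, 0, 0, 0, -0.01, 0.055, 0, 0, 0, 0, 0, -0.04, 0.055, 0, 0, 0, 0, 0, -0.08, 0.055, 0, 0, 0, 0, 0, -0.1, 0.055, 0, 0, 0, 0, 0, -0.1, 0.055]'

```text
clock: 8.45
position: [0.5871, 0.3178, 0.2931]
ee_rot: [0.707, 0.707, 0.001, 0.001]
ft_force: [-0.1, -1.1, -2.1]
grip_width: 0.735
grasp_force: 44.6
```

Request:
move_arm --plan '[0, 0, 0, -0.03, 0.003, 0, 0.055, 0, 0, 0, -0.08, 0.008, 0, 0.055, 0, 0, 0, -0.13, 0.014, 0, 0.055, 0, 0, 0, -0.18, 0.02, 0, 0.055, 0, 0, 0, -0.215, 0.024, 0, 0.055, 0, 0, 0, -0.227, 0.024, 0.01, 0.055, 0, 0, 0, -0.227, 0.024, 0.04, 0.055, 0, 0, 0, -0.227, 0.024, 0.07, 0.055, 0, 0, 0, -0.227, 0.024, 0.085, 0.055, 0, 0, 0, -0.227, 0.024, 0.09, 0.055, 0, 0, 0, -0.227, 0.024, 0.09, 0.055]'

```text
clock: 9.82
position: [0.611, 0.091, 0.202]
ee_rot: [0.707, 0.707, 0.0, 0.0]
ft_force: [0.1, 0.4, -1.3]
grip_width: 0.735
grasp_force: 44.5
```

```bash
python3 - <<'E'
from h import *
np.set_printoptions(precision=4,suppress=True)
o=manip.get_obs(); p=manip.camera('wrist'); print(o['position'],o['ft_force'],o['grip_width']); save(p,'w4.png')
for d in manip.tip_of(p,'coaster0')+manip.tip_of(p,'mug0'): print(d['conf'],toW(d['position'],p,o))
E
```

```text
[0.611 0.091 0.202] [ 0.0989  0.4109 -1.3122] 0.7346528240550871
0.62 [ 0.4495 -0.0045  0.0023]
0.84 [0.613  0.093  0.0119]
0.45 [0.4483 0.0003 0.0032]
```

View pics/w4.png

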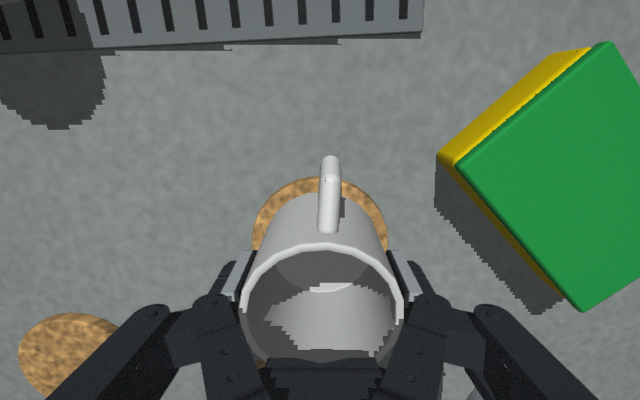

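Request:
move_arm --plan '[0, 0, 0, 0, 0, 0.003, 0.055, 0, 0, 0, 0, 0, 0.004, 0.055, 0, 0, 0, 0, 0, 0.004, 0.085, 0, 0, 0, 0, 0, 0.004, 0.085, 0, 0, 0, 0, 0, 0.004, 0.085, 0, 0, 0, 0, 0, 0.004, 0.085, 0, 0, 0, 0, 0, -0.03, 0.085, 0, 0, 0, 0, 0, -0.08, 0.085, 0, 0, 0, 0, 0, -0.13, 0.085, 0, 0, 0, 0, 0, -0.17, 0.085]'

```text
clock: 11.22
position: [0.6108, 0.0908, 0.374]
ee_rot: [0.707, 0.707, 0.001, 0.0]
ft_force: [1.0, 0.4, 0.7]
grip_width: 0.999
grasp_force: 0.0
```

Request:
move_arm --plan '[0, 0, -0.15, 0.02, -0.02, -0.01, 0.085, 0, 0, -0.3, 0.05, -0.05, -0.02, 0.085, 0, 0, -0.45, 0.08, -0.08, -0.02, 0.085, 0, 0, -0.6, 0.11, -0.11, -0.02, 0.085, 0, 0, -0.75, 0.13, -0.13, -0.02, 0.085, 0, 0, -0.9, 0.15, -0.151, -0.02, 0.085, 0, 0, -1.05, 0.152, -0.151, -0.02, 0.085, 0, 0, -1.2, 0.152, -0.151, -0.02, 0.085, 0, 0, -1.344, 0.152, -0.151, -0.02, 0.085, 0, 0, -1.344, 0.152, -0.151, -0.02, 0.085]'

```text
clock: 12.48
position: [0.4599, 0.2426, 0.3917]
ee_rot: [0.114, 0.994, -0.0, -0.0]
ft_force: [0.2, -0.6, -0.2]
grip_width: 1.0
grasp_force: 0.0
```

```bash
cat > d.py <<'E'
from h import *
import sys
x,y,z,psi=map(float,sys.argv[1:5]); o=manip.get_obs(); Rc=R.from_quat(o['ee_rot'])
Rt=R.from_euler('z',psi,degrees=True)*R.from_euler('x',180,degrees=True)
print('now',o['position'].round(4),'rotvec',(Rc.inv()*Rt).as_rotvec().round(3),'shift',Rc.inv().apply(np.r_[x,y,z]-o['position']).round(4))
E
python3 c.py; python3 d.py 0.460 0.243 0.193 167
```

```text
[0.4599 0.2426 0.3917]
mug 0.86 [0.6213 0.1066] 318.0686943735582 iou 0.6463982470556012
mug 0.82 [0.4625 0.3759] 144.97648032957568 iou 0.921179525222552
mug 0.66 [0.4614 0.2445] 164.94261914704444 iou 0.9210053859964094
now [0.4599 0.2426 0.3917] rotvec [-0.     0.    -0.003] shift [0.     0.0005 0.1987]
```

Request:
move_arm --plan '[0, 0, 0, 0, 0.002, 0.04, 0.085, 0, 0, 0, 0, 0.002, 0.09, 0.085, 0, 0, 0, 0, 0.002, 0.14, 0.085, 0, 0, 0, 0, 0.002, 0.175, 0.085, 0, 0, 0, 0, 0.002, 0.198, 0.085, 0, 0, 0, 0, 0.002, 0.198, 0.085, 0, 0, 0, 0, 0.002, 0.198, 0.055, 0, 0, 0, 0, 0.002, 0.198, 0.055, 0, 0, 0, 0, 0.002, 0.198, 0.055, 0, 0, 0, 0, 0.002, 0.198, 0.055, 0, 0, 0, 0, 0.002, 0.198, 0.055]'

```text
clock: 13.95
position: [0.4609, 0.2449, 0.1952]
ee_rot: [0.113, 0.994, 0.0, 0.001]
ft_force: [-1.4, -0.3, 6.8]
grip_width: 0.729
grasp_force: 44.5
```

Request:
move_arm --plan '[0, 0, 0, 0, 0, -0.01, 0.055, 0, 0, 0, 0, 0, -0.04, 0.055, 0, 0, 0, 0, 0, -0.08, 0.055, 0, 0, 0, 0, 0, -0.1, 0.055, 0, 0, 0, 0, 0, -0.1, 0.055]'

```text
clock: 14.58
position: [0.4607, 0.2446, 0.2948]
ee_rot: [0.113, 0.994, 0.0, 0.001]
ft_force: [0.4, -0.1, -2.3]
grip_width: 0.731
grasp_force: 44.4
```

```bash
python3 d.py 0.449 -0.003 0.203 167
```

```text
now [0.4607 0.2446 0.2948] rotvec [ 0.001  0.002 -0.001] shift [-0.0442 -0.2439  0.0917]
```

Request:
move_arm --plan '[0, 0, 0, -0.006, -0.03, 0, 0.055, 0, 0, 0, -0.015, -0.08, 0, 0.055, 0, 0, 0, -0.024, -0.13, 0, 0.055, 0, 0, 0, -0.033, -0.18, 0, 0.055, 0, 0, 0, -0.04, -0.225, 0, 0.055, 0, 0, 0, -0.044, -0.244, 0, 0.055, 0, 0, 0, -0.044, -0.244, 0.03, 0.055, 0, 0, 0, -0.044, -0.244, 0.065, 0.055, 0, 0, 0, -0.044, -0.244, 0.085, 0.055, 0, 0, 0, -0.044, -0.244, 0.091, 0.055, 0, 0, 0, -0.044, -0.244, 0.091, 0.055]'

```text
clock: 15.95
position: [0.4481, -0.003, 0.2023]
ee_rot: [0.113, 0.994, 0.0, -0.001]
ft_force: [0.3, -0.6, -1.1]
grip_width: 0.735
grasp_force: 44.5
```

```bash
python3 - <<'E'
from h import *
np.set_printoptions(precision=4,suppress=True)
o=manip.get_obs(); print(o['position'],o['ft_force'],o['grip_width'])
for n in('wrist','top','scene'):
  p=manip.camera(n)
  for l in('coaster0','mug0'):
    print(n,l,[(round(d['conf'],2),toW(d['position'],p,o)) for d in manip.tip_of(p,l)])
E
```

```text
[ 0.4481 -0.003   0.2023] [ 0.3236 -0.5593 -1.1114] 0.734848784780627
wrist coaster0 []
wrist mug0 [(0.73, array([ 0.4459, -0.0014,  0.0101]))]
top coaster0 [(0.73, array([ 0.59  , -0.0416, -0.0036])), (0.66, array([0.6141, 0.0883, 0.0029]))]
top mug0 [(0.86, array([ 0.5489,  0.5385, -0.0043])), (0.84, array([0.462 , 0.3736, 0.003 ])), (0.59, array([0.6124, 0.0875, 0.0062])), (0.28, array([ 0.6336, -0.2473,  0.0044]))]
scene coaster0 [(0.56, array([ 0.5888, -0.0404, -0.0027])), (0.53, array([0.6079, 0.089 , 0.0002])), (0.42, array([ 0.448 , -0.0052, -0.0016])), (0.38, array([ 0.5207,  0.3172, -0.0038]))]
scene mug0 [(0.87, array([0.458 , 0.3767, 0.0058])), (0.76, array([ 0.5481,  0.5417, -0.0046])), (0.63, array([0.6141, 0.0917, 0.0063])), (0.54, array([ 0.4399, -0.0058,  0.0091]))]
```

Request:
move_arm --plan '[0, 0, 0, 0, 0, 0.003, 0.055, 0, 0, 0, 0, 0, 0.004, 0.055, 0, 0, 0, 0, 0, 0.004, 0.085, 0, 0, 0, 0, 0, 0.004, 0.085, 0, 0, 0, 0, 0, 0.004, 0.085, 0, 0, 0, 0, 0, 0.004, 0.085, 0, 0, 0, 0, 0, -0.03, 0.085, 0, 0, 0, 0, 0, -0.08, 0.085, 0, 0, 0, 0, 0, -0.13, 0.085, 0, 0, 0, 0, 0, -0.18, 0.085]'

```text
clock: 17.65
position: [0.4481, -0.003, 0.3843]
ee_rot: [0.113, 0.994, -0.0, 0.0]
ft_force: [1.4, -0.6, 0.4]
grip_width: 0.997
grasp_force: 0.0
```

Request:
move_arm --plan '[0, 0, 0.05, 0.007, 0.04, 0, 0.085, 0, 0, 0.1, 0.018, 0.096, 0, 0.085, 0, 0, 0.15, 0.03, 0.152, 0, 0.085, 0, 0, 0.2, 0.041, 0.21, 0, 0.085, 0, 0, 0.25, 0.052, 0.266, 0, 0.085, 0, 0, 0.3, 0.063, 0.322, 0, 0.085, 0, 0, 0.35, 0.069, 0.358, 0, 0.085, 0, 0, 0.35, 0.071, 0.372, 0, 0.085, 0, 0, 0.35, 0.071, 0.372, 0, 0.085]'

```text
clock: 18.77
position: [0.4623, 0.3764, 0.3823]
ee_rot: [0.283, 0.959, 0.0, -0.001]
ft_force: [0.1, -0.3, -0.7]
grip_width: 0.995
grasp_force: 0.0
```

```bash
python3 c.py; python3 d.py 0.4623 0.3757 0.193 147
```

```text
[0.4623 0.3764 0.3823]
mug 0.97 [0.547  0.5412] 83.85272478971402 iou 0.9153287138752746
mug 0.93 [ 0.4479 -0.0106] 153.0959912503132 iou 0.8442442074292019
mug 0.55 [0.4622 0.3755] 146.7343088157249 iou 0.9394602479941648
now [0.463  0.3747 0.3824] rotvec [-0.001  0.    -0.001] shift [0.0012 0.0005 0.1894]
```

Request:
move_arm --plan '[0, 0, 0, 0.001, 0, 0.04, 0.085, 0, 0, 0, 0.001, 0, 0.09, 0.085, 0, 0, 0, 0.001, 0, 0.135, 0.085, 0, 0, 0, 0.001, 0, 0.17, 0.085, 0, 0, 0, 0.001, 0, 0.19, 0.085, 0, 0, 0, 0.001, 0, 0.19, 0.085, 0, 0, 0, 0.001, 0, 0.19, 0.055, 0, 0, 0, 0.001, 0, 0.19, 0.055, 0, 0, 0, 0.001, 0, 0.19, 0.055, 0, 0, 0, 0.001, 0, 0.19, 0.055, 0, 0, 0, 0.001, 0, 0.19, 0.055]'

```text
clock: 20.25
position: [0.4625, 0.3763, 0.1944]
ee_rot: [0.285, 0.959, 0.001, 0.001]
ft_force: [-0.4, -1.7, 7.3]
grip_width: 0.721
grasp_force: 44.6
```

Request:
move_arm --plan '[0, 0, 0, 0, 0, -0.01, 0.055, 0, 0, 0, 0, 0, -0.04, 0.055, 0, 0, 0, 0, 0, -0.08, 0.055, 0, 0, 0, 0, 0, -0.12, 0.055, 0, 0, 0, 0, 0, -0.12, 0.055]'

```text
clock: 20.88
position: [0.4622, 0.3768, 0.3164]
ee_rot: [0.284, 0.959, 0.002, 0.002]
ft_force: [-0.0, 0.9, -1.5]
grip_width: 0.727
grasp_force: 44.4
```

```bash
python3 d.py 0.5885 -0.037 0.203 147
```

```text
now [0.4622 0.3768 0.3164] rotvec [ 0.005  0.002 -0.001] shift [-0.3313 -0.2786  0.1127]
```

Request:
move_arm --plan '[0, 0, 0, -0.025, -0.021, 0, 0.055, 0, 0, 0, -0.066, -0.056, 0, 0.055, 0, 0, 0, -0.11, -0.093, 0, 0.055, 0, 0, 0, -0.154, -0.13, 0, 0.055, 0, 0, 0, -0.198, -0.167, 0, 0.055, 0, 0, 0, -0.242, -0.204, 0, 0.055, 0, 0, 0, -0.286, -0.241, 0, 0.055, 0, 0, 0, -0.318, -0.268, 0, 0.055, 0, 0, 0, -0.331, -0.279, 0.02, 0.055, 0, 0, 0, -0.331, -0.279, 0.06, 0.055, 0, 0, 0, -0.331, -0.279, 0.095, 0.055, 0, 0, 0, -0.331, -0.279, 0.111, 0.055]'

```text
clock: 22.38
position: [0.586, -0.0376, 0.199]
ee_rot: [0.284, 0.959, -0.0, -0.002]
ft_force: [-31.9, -10.5, 62.4]
grip_width: 0.727
grasp_force: 51.0
```

Request:
move_arm --plan '[0, 0, 0, 0, 0, 0, 0.055, 0, 0, 0, 0, 0, 0.003, 0.055, 0, 0, 0, 0, 0, 0.005, 0.055, 0, 0, 0, 0, 0, 0.005, 0.085, 0, 0, 0, 0, 0, 0.005, 0.085, 0, 0, 0, 0, 0, 0.005, 0.085, 0, 0, 0, 0, 0, 0.004, 0.085, 0, 0, 0, 0, 0, -0.03, 0.085, 0, 0, 0, 0, 0, -0.08, 0.085, 0, 0, 0, 0, 0, -0.13, 0.085, 0, 0, 0, 0, 0, -0.18, 0.085]'

```text
clock: 23.75
position: [0.587, -0.0385, 0.3834]
ee_rot: [0.284, 0.959, -0.0, 0.0]
ft_force: [1.3, -1.6, -0.1]
grip_width: 0.996
grasp_force: 0.0
```

```bash
python3 d.py 0.55 0.12 0.45 90; python3 b.py w5.png coaster0,mug0 | grep tip
```

```text
now [ 0.587  -0.0385  0.3834] rotvec [0.    0.    0.994] shift [ 0.1174  0.1126 -0.0666]
tip mug0 0.91 [ 0.5893 -0.0377  0.011 ] [323. 171.]
tip mug0 0.75 [ 0.4463 -0.0035  0.006 ] [274.  35.]
tip mug0 0.74 [0.6106 0.0908 0.011 ] [433. 124.]
```

View pics/w5.png

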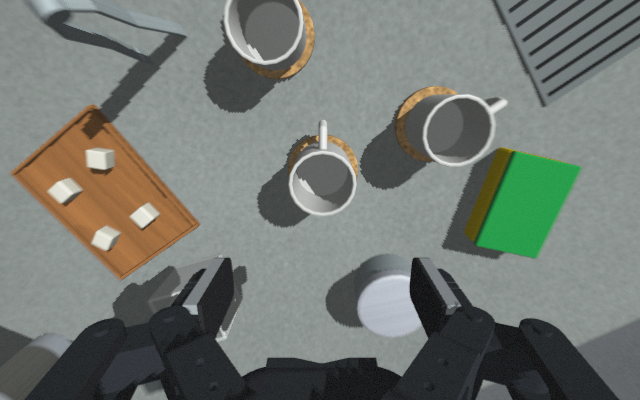

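```bash
sed -i 's/(.003,.065)/(Z0,Z0+.062)/; s/(.013,.057)/(Z0+.01,Z0+.054)/; s/^from h import \*/from h import *\nimport sys\nZ0=float(sys.argv[1])/' c.py; python3 c.py .008
```

```text
[ 0.5871 -0.0386  0.3811]
mug 0.91 [ 0.5878 -0.0368] 146.69161927275803 iou 0.9549065420560747
mug 0.87 [ 0.4475 -0.0028] 156.42081157859505 iou 0.9796623957697783
mug 0.58 [0.6129 0.0909] 84.40376519879794 iou 0.9382652181410588
```

Every mug is within about 2 mm of its coaster's centre. Next, the tongs.

Request:
move_arm --plan '[0, 0, -0.05, -0.03, -0.03, -0.02, 0.085, 0, 0, -0.1, -0.07, -0.067, -0.035, 0.085, 0, 0, -0.15, -0.11, -0.105, -0.039, 0.085, 0, 0, -0.2, -0.14, -0.134, -0.039, 0.085, 0, 0, -0.227, -0.153, -0.146, -0.039, 0.085, 0, 0, -0.227, -0.153, -0.146, -0.039, 0.085, 0, 0, -0.227, -0.153, -0.146, -0.039, 0.085]'

```text
clock: 24.98
position: [0.6359, -0.2428, 0.4201]
ee_rot: [0.173, 0.985, 0.0, -0.0]
ft_force: [-0.8, 0.0, -0.6]
grip_width: 0.992
grasp_force: 0.0
```

```bash
python3 b.py w6.png tongs,tongs_bow,tongs_grip,caddy_mid,lump0; python3 - <<'E'
import cv2; im=cv2.imread('pics/w6.png'); cv2.imwrite('pics/w6b.png',cv2.resize(im[60:340,140:500],None,fx=2.1,fy=2.1,interpolation=2))
E
```

```text
24.975 [ 0.6359 -0.2428  0.4201] [[-0.9398  0.3416 -0.0008]
 [ 0.3416  0.9398  0.001 ]
 [ 0.0011  0.0006 -1.    ]] [[-0.0003 -0.9487 -0.3163  0.0802]
 [ 1.     -0.0009  0.0017 -0.0005]
 [-0.0019 -0.3163  0.9487  0.0296]
 [ 0.      0.      0.      1.    ]] 310.73411569861065 321.2761497186218 198.33624953876
tip tongs 0.84 [ 0.6379 -0.2429  0.0042] [321. 164.]
sil tongs 0.79 882 [array([321., 187.]), array([44., 38.]), np.float64(87.0)]
tip tongs_bow 0.78 [ 0.635  -0.2443  0.1591] [319. 202.]
sil tongs_bow 0.95 892 [array([321., 187.]), array([44., 38.]), np.float64(87.0)]
sil tongs_bow 0.42 3820 [array([319., 179.]), array([93., 61.]), np.float64(86.0)]
tip tongs_grip 0.73 [ 0.634  -0.2438  0.1103] [319. 184.]
tip tongs_grip 0.49 [ 0.5184 -0.2364  0.0074] [291.  65.]
sil tongs_grip 0.92 940 [array([321., 187.]), array([44., 39.]), np.float64(87.0)]
sil tongs_grip 0.61 3450 [array([610., 138.]), array([107.,  58.]), np.float64(90.0)]
tip caddy_mid 0.84 [ 0.6318 -0.2423  0.006 ] [320. 159.]
tip caddy_mid 0.49 [ 0.5135 -0.3025  0.0093] [236.  82.]
sil caddy_mid 0.65 3658 [array([320., 179.]), array([91., 60.]), np.float64(85.0)]
tip lump0 0.62 [ 0.4479 -0.2937  0.0024] [219.  20.]
tip lump0 0.61 [ 0.52   -0.241   0.0071] [288.  68.]
tip lump0 0.61 [ 0.5145 -0.304   0.0039] [236.  83.]
sil lump0 0.92 355 [array([288.,  67.]), array([20., 18.]), np.float64(63.0)]
sil lump0 0.87 428 [array([238.,  82.]), array([23., 20.]), np.float64(45.0)]
sil lump0 0.58 491 [array([216.,  17.]), array([25., 20.]), np.float64(63.0)]
```

View pics/w6b.png

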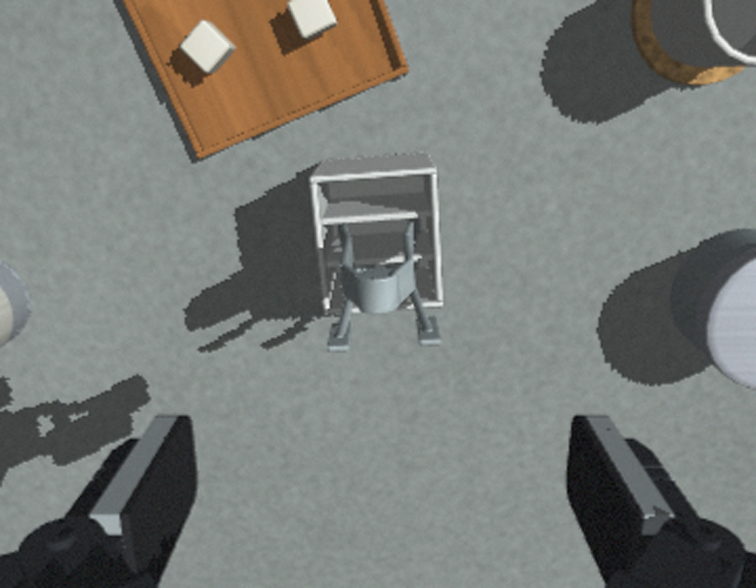

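```bash
python3 - <<'E'
from h import *
o=manip.get_obs(); p=manip.camera('wrist'); Rc=R.from_quat(o['ee_rot'])
for n,(u,v),z in [('bow',(379,290),.152),('bowF',(379,310),.152),('bowB',(379,270),.15),('sp1',(339,340),.125),('sp2',(429,338),.125),('cadA',(313,178),.07),('cadB',(437,170),.07),('cadC',(441,304),.07),('cadD',(328,308),.07)]:
    w=ray(u/2.1+140,v/2.1+60,z,p,o); print(n,w.round(4),Rc.inv().apply(w-o['position']).round(4))
E
python3 d.py .636 -.2435 .262 164
```

```text
bow [ 0.635  -0.2448  0.152 ] [ 0.0007 -0.0007  0.2688]
bowF [ 0.6428 -0.2476  0.152 ] [-0.0075 -0.0007  0.2688]
bowB [ 0.628  -0.2422  0.15  ] [ 0.0082 -0.0007  0.2708]
sp1 [ 0.6592 -0.2724  0.125 ] [-0.0315 -0.0184  0.2958]
sp2 [ 0.672  -0.2348  0.125 ] [-0.0306  0.0213  0.2958]
cadA [ 0.5951 -0.2647  0.07  ] [ 0.0314 -0.0331  0.3508]
cadB [ 0.6123 -0.2063  0.07  ] [0.0352 0.0277 0.3508]
cadC [ 0.679  -0.2264  0.07  ] [-0.0343  0.0316  0.3508]
cadD [ 0.6608 -0.2827  0.07  ] [-0.0365 -0.0275  0.3508]
now [ 0.6359 -0.2443  0.4208] rotvec [-0.     0.    -0.071] shift [0.0002 0.0008 0.1588]
```

Request:
move_arm --plan '[0, 0, -0.07, 0, 0, 0.03, 0.085, 0, 0, -0.07, 0, 0, 0.08, 0.085, 0, 0, -0.07, 0, 0, 0.12, 0.085, 0, 0, -0.07, 0, 0, 0.145, 0.085, 0, 0, -0.07, 0, 0, 0.158, 0.085, 0, 0, -0.07, 0, 0, 0.158, 0.06, 0, 0, -0.07, 0, 0, 0.158, 0.04, 0, 0, -0.07, 0, 0, 0.158, 0.033, 0, 0, -0.07, 0, 0, 0.158, 0.029, 0, 0, -0.07, 0, 0, 0.158, 0.028, 0, 0, -0.07, 0, 0, 0.158, 0.028, 0, 0, -0.07, 0, 0, 0.158, 0.028]' --squeeze 20

```text
clock: 27.08
position: [0.6364, -0.2443, 0.264]
ee_rot: [0.139, 0.99, -0.0, 0.001]
ft_force: [-0.2, 0.4, 5.6]
grip_width: 0.342
grasp_force: 19.6
```

```bash
python3 - <<'E'
from h import *
o=manip.get_obs(); p=manip.camera('wrist'); print(o['position'],o['grip_width']*.0854,o['grasp_force'],o['ft_force']); save(p,'w7.png')
E
```

```text
[ 0.63636295 -0.24428511  0.26404759] 0.02919269548045943 19.56185006769374 [-0.1562532   0.43285068  5.61871186]
```

View pics/w7.png

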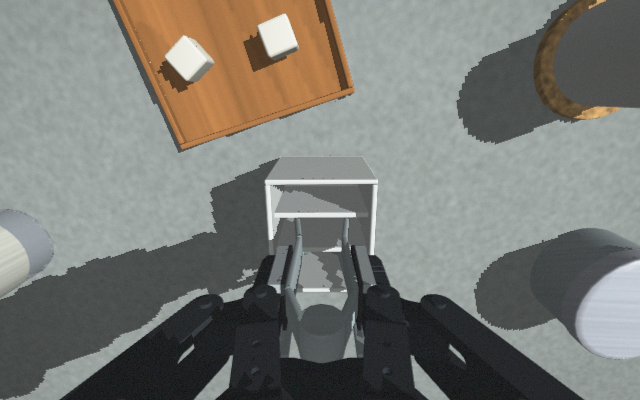

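The tongs sit between the pads (arms at (297,250) and (347,250)), square to the caddy. I'll lift them straight out.

Request:
move_arm --plan '[0, 0, 0, 0, 0, -0.005, 0.028, 0, 0, 0, 0, 0, -0.02, 0.028, 0, 0, 0, 0, 0, -0.05, 0.028, 0, 0, 0, 0, 0, -0.08, 0.028, 0, 0, 0, 0, 0, -0.11, 0.028, 0, 0, 0, 0, 0, -0.13, 0.028, 0, 0, 0, 0, 0, -0.13, 0.028]'

```text
clock: 28.0
position: [0.6361, -0.2441, 0.3944]
ee_rot: [0.139, 0.99, -0.0, 0.001]
ft_force: [0.8, -1.3, -1.5]
grip_width: 0.333
grasp_force: 12.0
```

```bash
python3 - <<'E'
from h import *
np.set_printoptions(precision=4,suppress=True)
o=manip.get_obs(); p=manip.camera('wrist'); print(o['position'],o['grip_width']*.0854,o['grasp_force'],o['ft_force']); save(p,'w8.png')
Rc=R.from_quat(o['ee_rot'])
for l in('tongs','tongs_grip','tongs_bow'):
    for d in manip.tip_of(p,l): w=toW(d['position'],p,o); print(l,d['conf'],w,'tool',Rc.inv().apply(w-o['position']),pix(w,p,o))
E
```

```text
[ 0.6361 -0.2441  0.3944] 0.028402181639685282 11.96946841548197 [ 0.811  -1.2621 -1.4667]
tongs_bow 0.76 [ 0.637  -0.2427  0.2874] tool [-0.0002  0.0016  0.107 ] [327.56   361.0868]
tongs_bow 0.45 [ 0.4477 -0.2931  0.006 ] tool [ 0.1685 -0.0991  0.388 ] [222.447    2.0726]
```

View pics/w8.png

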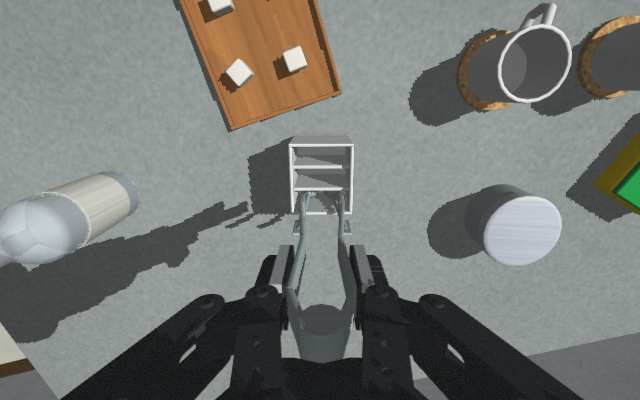

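```bash
cat > l.py <<'E'
from h import *
from scipy.optimize import minimize
def lumps(p,o,z0=.004):
    out=[]
    for d in manip.silhouettes(p,'lump0'):
        m=d['pixels'].astype(np.uint8); ys,xs=np.nonzero(m)
        if m.sum()<80 or m.sum()>3000: continue
        c0=ray(xs.mean(),ys.mean(),z0+.011,p,o)[:2]
        K=4; x0,y0=xs.min()-8,ys.min()-8; w,h=xs.max()-x0+9,ys.max()-y0+9
        M=np.zeros((h,w),np.uint8); M[ys-y0,xs-x0]=1; M=cv2.resize(M,None,fx=K,fy=K,interpolation=0)
        def mask(x):
            c,s=np.cos(x[2]),np.sin(x[2]); r=np.zeros(M.shape,np.uint8)
            P=np.array([pix([x[0]+c*a-s*b,x[1]+s*a+c*b,z],p,o) for a in(-.01,.01) for b in(-.01,.01) for z in(z0,z0+.018)])
            P=(P-[x0,y0]+.5)*K-.5
            cv2.fillConvexPoly(r,cv2.convexHull(np.round(P*16).astype(np.int32)),1,shift=4); return r
        def f(x):
            r=mask(x); return -float((r&M).sum())/float((r|M).sum())
        b=min((minimize(f,[*c0,t],method='Nelder-Mead',options=dict(initial_simplex=[[*c0,t],[c0[0]+.004,c0[1],t],[c0[0],c0[1]+.004,t],[*c0,t+.25]])) for t in np.radians([0,20,40,60,80])),key=lambda r:r.fun)
        out.append((round(d['conf'],2),b.x[:2].round(4),round(np.degrees(b.x[2])%90,1),'iou',round(-b.fun,3)))
    return out
if __name__=='__main__':
    o=manip.get_obs(); p=manip.camera('wrist')
    for q in lumps(p,o): print(*q)
E
python3 l.py; python3 - <<'E'
from h import *
o=manip.get_obs(); p=manip.camera('wrist')
im=cv2.resize(np.ascontiguousarray(p['color'][150:270,240:400,::-1]),None,fx=5,fy=5,interpolation=cv2.INTER_CUBIC)
Rc=R.from_quat(o['ee_rot'])
for z,col in((.260,(0,0,255)),(.24,(0,255,255))):
  for x,mk in((0,2),(.007,2),(-.007,2)):
    for y in(-.0165,.0165,0,-.021,.021):
      u=pix(Rc.apply([x,y,z])+o['position'],p,o); c=((u-[240,150]+.5)*5-.5).round().astype(int); cv2.circle(im,tuple(map(int,c)),mk,col,-1)
      if x==0: print(z,y,u.round(1))
cv2.imwrite('pics/w9.png',im)
E
```

```text
0.83 [ 0.4467 -0.2933] 4.2 iou 0.601
0.78 [ 0.5194 -0.239 ] 6.0 iou 0.907
0.26 -0.0165 [300.4 202.5]
0.26 0.0165 [342.5 202.5]
0.26 0 [321.5 202.5]
0.26 -0.021 [294.7 202.5]
0.26 0.021 [348.2 202.4]
0.24 -0.0165 [298.7 211.6]
0.24 0.0165 [344.3 211.5]
0.24 0 [321.5 211.6]
0.24 -0.021 [292.5 211.6]
0.24 0.021 [350.5 211.5]
```

View pics/w9.png

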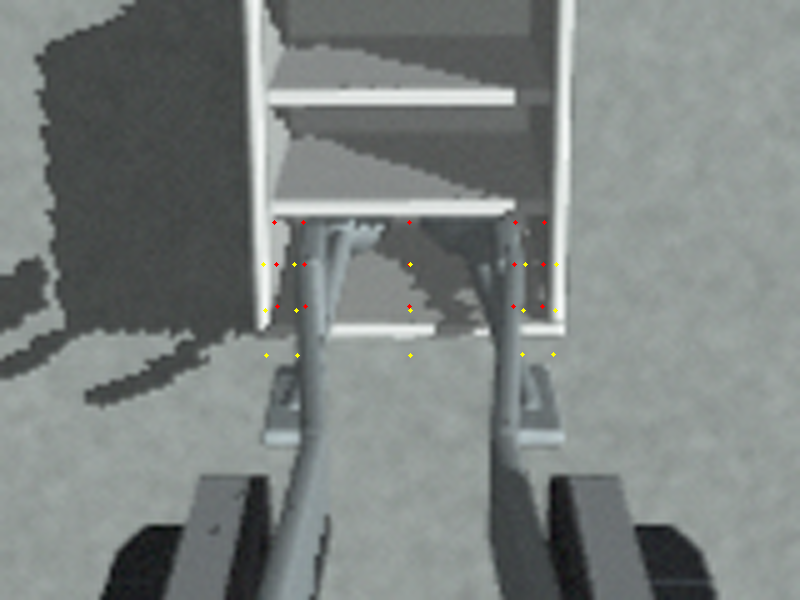

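Request:
move_arm --plan '[0, 0, 0, 0.03, 0, 0, 0.029, 0, 0, 0, 0.07, -0.01, 0, 0.029, 0, 0, 0, 0.1, -0.02, 0, 0.029, 0, 0, 0, 0.1, -0.02, 0, 0.029, 0, 0, 0, 0.1, -0.02, 0, 0.029, 0, 0, 0, 0.1, -0.02, 0, 0.029]'

```text
clock: 29.1
position: [0.5349, -0.2356, 0.3926]
ee_rot: [0.139, 0.99, 0.0, 0.0]
ft_force: [-0.2, -0.1, 0.4]
grip_width: 0.341
grasp_force: 10.1
```

```bash
python3 - <<'E'
from h import *
from l import lumps
o=manip.get_obs(); print(o['position'],o['grip_width']*.0854,o['grasp_force'])
p=manip.camera('wrist'); save(p,'w10.png')
for q in lumps(p,o): print(*q)
p=manip.camera('wrist')
for q in lumps(p,o): print(*q)
# w1 image brightness-based check
o1=dict(position=np.array([.5508,-.2607,.4496]),ee_rot=R.from_matrix([[.0004,1,-.0004],[1,-.0004,-.0004],[-.0004,-.0004,-1]]).as_quat())
im=cv2.imread('pics/w1.png'); m=((im.min(2)>150)).astype(np.uint8); m[:,:210]=0; m[:,330:]=0;m[:118]=0;m[208:]=0
for c in cv2.findContours(m,0,2)[0]:
    if cv2.contourArea(c)>60: r=cv2.minAreaRect(c); print('w1 top',ray(*r[0],.022,p,o1).round(4),np.round(r[1]),(-r[2])%90)
E
```

```text
[ 0.53493124 -0.23563761  0.39260978] 0.029085905665076208 10.11193748817277
0.97 [ 0.4482 -0.2939] 3.2 iou 0.926
0.78 [ 0.5159 -0.2988] 26.3 iou 0.909
0.77 [ 0.4436 -0.2333] 46.9 iou 0.927
0.62 [ 0.5192 -0.239 ] 88.0 iou 0.79
0.94 [ 0.5199 -0.2388] 2.6 iou 0.873
0.91 [ 0.5159 -0.2988] 27.8 iou 0.921
0.7 [ 0.4435 -0.2337] 47.3 iou 0.942
0.56 [ 0.4483 -0.2941] 2.7 iou 0.939
w1 top [ 0.5141 -0.2975  0.022 ] [15. 14.] 26.565048217773438
w1 top [ 0.4467 -0.2931  0.022 ] [16. 14.] 0.0
w1 top [ 0.5181 -0.2388  0.022 ] [16. 15.] 5.710594177246094
w1 top [ 0.4423 -0.2335  0.022 ] [15. 15.] 50.19443130493164
```

Request:
move_arm --plan '[0, 0, 0.15, 0.002, -0.001, 0, 0.029, 0, 0, 0.32, 0.005, -0.003, 0, 0.029, 0, 0, 0.5, 0.008, -0.005, 0, 0.029, 0, 0, 0.68, 0.011, -0.006, 0, 0.029, 0, 0, 0.86, 0.0144, -0.0078, 0, 0.029, 0, 0, 1.04, 0.0144, -0.0078, 0, 0.029, 0, 0, 1.16, 0.0144, -0.0078, 0.03, 0.029, 0, 0, 1.222, 0.0144, -0.0078, 0.06, 0.029, 0, 0, 1.222, 0.0144, -0.0078, 0.085, 0.029, 0, 0, 1.222, 0.0144, -0.0078, 0.09, 0.029, 0, 0, 1.222, 0.0144, -0.0078, 0.09, 0.029]'

```text
clock: 30.68
position: [0.5186, -0.2394, 0.3032]
ee_rot: [0.682, 0.731, 0.0, 0.0]
ft_force: [-0.1, -0.7, -0.2]
grip_width: 0.336
grasp_force: 10.1
```

```bash
python3 d.py .519 -.239 .268 94; python3 - <<'E'
from h import *
from l import lumps
o=manip.get_obs(); p=manip.camera('wrist'); print(o['grip_width']*.0854,o['grasp_force'])
Rc=R.from_quat(o['ee_rot'])
for q in lumps(p,o): print(*q, Rc.inv().apply(np.r_[q[1],.004]-o['position']).round(4))
print([ (pix(Rc.apply([0,y,.26])+o['position'],p,o)).round(1) for y in(-.0185,.0185)])
save(p,'w11.png',(240,130,400,250),5)
E
```

```text
now [ 0.5186 -0.2394  0.3032] rotvec [ 0. -0. -0.] shift [0.0003 0.0004 0.0352]
0.028668218888852508 10.112785530282054
0.81 [ 0.4473 -0.2948] 84.7 iou 0.856 [-0.0504 -0.0751  0.2992]
0.65 [ 0.4429 -0.2341] 47.0 iou 0.917 [ 0.0105 -0.0753  0.2992]
0.65 [ 0.5167 -0.2991] 5.1 iou 0.784 [-0.0595 -0.0062  0.2992]
0.63 [ 0.5196 -0.2389] 4.0 iou 0.901 [0.0004 0.0009 0.2992]
[array([296.6, 203.3]), array([343.7, 203.2])]
```

View pics/w11.png

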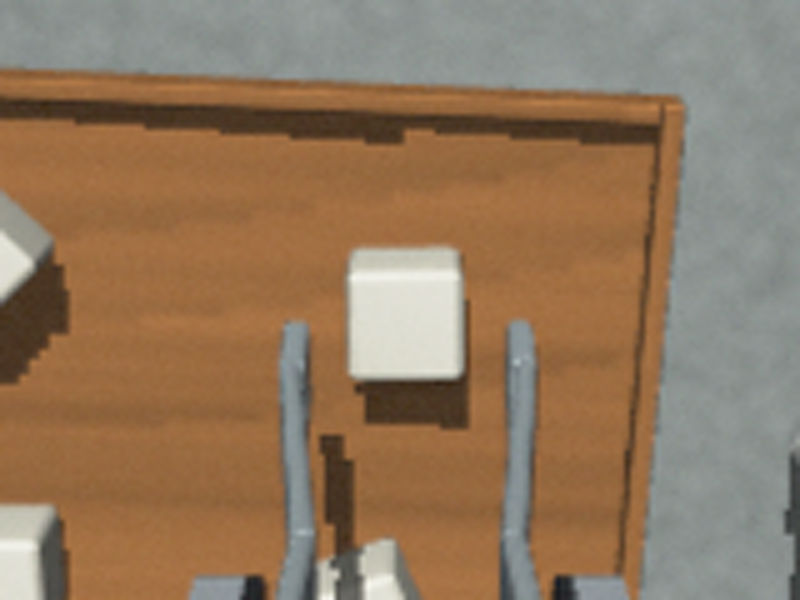

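The tips (crop (296,330) and (522,330)) straddle the lump centred at (406,315), so it's aligned. Now I'll descend, pinch and lift.

Request:
move_arm --plan '[0, 0, 0, 0.0005, 0.0005, 0.012, 0.029, 0, 0, 0, 0.0005, 0.0005, 0.024, 0.029, 0, 0, 0, 0.0005, 0.0005, 0.032, 0.029, 0, 0, 0, 0.0005, 0.0005, 0.035, 0.029, 0, 0, 0, 0.0005, 0.0005, 0.035, 0.027, 0, 0, 0, 0.0005, 0.0005, 0.035, 0.025, 0, 0, 0, 0.0005, 0.0005, 0.035, 0.023, 0, 0, 0, 0.0005, 0.0005, 0.035, 0.022, 0, 0, 0, 0.0005, 0.0005, 0.035, 0.022, 0, 0, 0, 0.0005, 0.0005, 0.035, 0.022]' --squeeze 25

```text
clock: 32.02
position: [0.5187, -0.2389, 0.2677]
ee_rot: [0.682, 0.731, -0.0, 0.0]
ft_force: [0.2, 0.1, -0.9]
grip_width: 0.315
grasp_force: 24.6
```

Request:
move_arm --plan '[0, 0, 0, 0, 0, -0.01, 0.022, 0, 0, 0, 0, 0, -0.03, 0.022, 0, 0, 0, 0, 0, -0.06, 0.022, 0, 0, 0, 0, 0, -0.095, 0.022, 0, 0, 0, 0, 0, -0.125, 0.022, 0, 0, 0, 0, 0, -0.125, 0.022]'

```text
clock: 32.78
position: [0.5194, -0.2386, 0.3966]
ee_rot: [0.682, 0.731, 0.001, 0.003]
ft_force: [-0.6, 0.7, -1.8]
grip_width: 0.313
grasp_force: 24.7
```

```bash
cat > e.py <<'E'
from h import *
import sys
# where do lump and mugs appear; args: target x y
o=manip.get_obs(); p=manip.camera('wrist'); Rc=R.from_quat(o['ee_rot'])
print(o['clock'],o['position'].round(4),'w',o['grip_width']*.0854,o['grasp_force'],o['ft_force'].round(1))
for l in('lump0','mug0'):
    for d in manip.tip_of(p,l):
        w=toW(d['position'],p,o); print(l,round(d['conf'],2),w.round(4),'tool',Rc.inv().apply(w-o['position']).round(4),pix(w,p,o).round())
save(p,sys.argv[1])
p=manip.camera('top')
print('top mugs',[(round(d['conf'],2),toW(d['position'],p).round(3)) for d in manip.tip_of(p,'mug0')])
E
python3 e.py w12.png; python3 d.py .5878 -.0368 .39 94
```

```text
32.775 [ 0.5194 -0.2386  0.3966] w 0.026717676219804316 24.69846323132515 [-0.6  0.7 -1.8]
lump0 0.85 [ 0.5231 -0.24    0.1353] tool [-0.0009  0.0024  0.2613] [323. 204.]
lump0 0.76 [ 0.4492 -0.2942  0.0052] tool [-0.0494 -0.0757  0.3912] [259. 206.]
lump0 0.68 [ 0.4434 -0.2327  0.004 ] tool [ 0.0123 -0.0773  0.3922] [255. 156.]
lump0 0.63 [ 0.5162 -0.3021  0.0075] tool [-0.062  -0.0094  0.3892] [313. 216.]
top mugs [(0.85, array([ 0.551,  0.539, -0.001])), (0.72, array([ 0.586, -0.04 ,  0.006])), (0.7, array([0.609, 0.088, 0.007])), (0.51, array([ 0.448, -0.002,  0.008]))]
now [ 0.5185 -0.2389  0.392 ] rotvec [-0.001 -0.001 -0.001] shift [0.1968 0.0831 0.002 ]
```

Request:
move_arm --plan '[0, 0, 0, 0.02, 0.009, 0, 0.022, 0, 0, 0, 0.06, 0.025, 0, 0.022, 0, 0, 0, 0.105, 0.044, 0, 0.022, 0, 0, 0, 0.15, 0.063, 0, 0.022, 0, 0, 0, 0.185, 0.078, 0, 0.022, 0, 0, 0, 0.197, 0.083, 0, 0.022, 0, 0, 0, 0.197, 0.083, 0, 0.022, 0, 0, 0, 0.197, 0.083, 0, 0.022]'

```text
clock: 34.02
position: [0.5878, -0.0385, 0.3924]
ee_rot: [0.683, 0.73, -0.001, -0.0]
ft_force: [0.4, -0.5, -1.4]
grip_width: 0.317
grasp_force: 24.7
```

```bash
python3 c.py .008; python3 e.py w13.png; python3 d.py .5878 -.0368 .281 94
```

```text
[ 0.5878 -0.0385  0.3924]
mug 0.66 [ 0.5877 -0.0377] 146.68556223830825 iou 0.7809296781883194
mug 0.58 [0.6124 0.0909] 69.50926683031098 iou 0.9721464744838333
mug 0.53 [ 0.6009 -0.231 ] 49.00303155014195 iou 0.5130697050938338
34.125 [ 0.5878 -0.0383  0.3925] w 0.027074805919043734 24.727124772034585 [ 0.1  0.6 -0.2]
lump0 0.75 [ 0.5872 -0.0383  0.1295] tool [ 2.00e-04 -5.00e-04  2.63e-01] [320. 202.]
lump0 0.64 [ 0.6373 -0.2426  0.0059] tool [-0.2069  0.0359  0.3868] [347. 314.]
mug0 0.8 [ 0.586  -0.0406  0.0112] tool [-0.0019 -0.0018  0.3814] [319. 170.]
mug0 0.76 [0.612  0.0903 0.0118] tool [0.127  0.0328 0.3807] [352.  48.]
mug0 0.75 [ 0.4493 -0.0042  0.008 ] tool [ 0.0435 -0.1358  0.3846] [199. 130.]
top mugs [(0.64, array([0.613, 0.09 , 0.01 ])), (0.6, array([ 0.447, -0.004,  0.007])), (0.58, array([ 0.55 ,  0.54 , -0.002])), (0.56, array([ 0.585, -0.041,  0.006])), (0.23, array([ 0.587, -0.039, -0.002]))]
now [ 0.5879 -0.0371  0.3928] rotvec [ 0.     0.    -0.001] shift [ 3.000e-04 -1.000e-04  1.118e-01]
```

Request:
move_arm --plan '[0, 0, 0, 0, 0, 0.03, 0.022, 0, 0, 0, 0, 0, 0.065, 0.022, 0, 0, 0, 0, 0, 0.095, 0.022, 0, 0, 0, 0, 0, 0.109, 0.022, 0, 0, 0, 0, 0, 0.111, 0.022, 0, 0, 0, 0, 0, 0.111, 0.022, 0, 0, 0, 0, 0, 0.111, 0.025, 0, 0, 0, 0, 0, 0.111, 0.028, 0, 0, 0, 0, 0, 0.111, 0.029, 0, 0, 0, 0, 0, 0.111, 0.029, 0, 0, 0, 0, 0, 0.111, 0.029, 0, 0, 0, 0, 0, 0.111, 0.029]'

```text
clock: 35.88
position: [0.588, -0.0366, 0.2817]
ee_rot: [0.682, 0.731, -0.0, 0.0]
ft_force: [0.8, -0.1, -0.2]
grip_width: 0.344
grasp_force: 10.1
```

Request:
move_arm --plan '[0, 0, 0, 0, 0, -0.01, 0.029, 0, 0, 0, 0, 0, -0.04, 0.029, 0, 0, 0, 0, 0, -0.08, 0.029, 0, 0, 0, 0, 0, -0.111, 0.029, 0, 0, 0, 0, 0, -0.111, 0.029, 0, 0, 0, 0, 0, -0.111, 0.029]'

```text
clock: 36.62
position: [0.5878, -0.0367, 0.3923]
ee_rot: [0.682, 0.731, -0.0, -0.0]
ft_force: [0.3, 0.2, -1.5]
grip_width: 0.339
grasp_force: 10.1
```

```bash
python3 e.py w14.png; python3 d.py .515 -.2985 .303 117
```

```text
36.625 [ 0.5878 -0.0367  0.3923] w 0.028959080208583975 10.112435541377636 [ 0.3  0.2 -1.5]
lump0 0.81 [ 0.5904 -0.037   0.014 ] tool [-3.000e-04  2.800e-03  3.783e-01] [323. 170.]
mug0 0.96 [ 0.446  -0.0035  0.0059] tool [ 0.043  -0.139   0.3865] [197. 130.]
mug0 0.75 [ 0.5868 -0.0399  0.0126] tool [-0.003  -0.001   0.3797] [319. 172.]
mug0 0.66 [0.6091 0.0894 0.0094] tool [0.1244 0.0301 0.3829] [349.  51.]
mug0 0.65 [ 0.6356 -0.249   0.0027] tool [-0.215   0.0332  0.3897] [344. 318.]
top mugs [(0.96, array([ 0.552,  0.54 , -0.001])), (0.89, array([ 0.449, -0.004,  0.009])), (0.61, array([0.615, 0.091, 0.007])), (0.58, array([ 0.584, -0.037,  0.006]))]
now [ 0.5878 -0.0367  0.392 ] rotvec [-0.001 -0.001 -0.402] shift [-0.2562 -0.0906  0.089 ]
```

Request:
move_arm --plan '[0, 0, -0.06, -0.03, -0.01, 0, 0.029, 0, 0, -0.12, -0.08, -0.028, 0, 0.029, 0, 0, -0.18, -0.13, -0.046, 0, 0.029, 0, 0, -0.24, -0.18, -0.063, 0, 0.029, 0, 0, -0.3, -0.23, -0.081, 0, 0.029, 0, 0, -0.36, -0.2565, -0.09, 0.02, 0.029, 0, 0, -0.402, -0.2565, -0.09, 0.06, 0.029, 0, 0, -0.402, -0.2565, -0.09, 0.085, 0.029, 0, 0, -0.402, -0.2565, -0.09, 0.089, 0.029, 0, 0, -0.402, -0.2565, -0.09, 0.089, 0.029]'

```text
clock: 38.12
position: [0.5161, -0.2987, 0.3043]
ee_rot: [0.523, 0.853, 0.0, 0.0]
ft_force: [0.1, -0.0, -0.2]
grip_width: 0.343
grasp_force: 10.1
```

```bash
cat > f.py <<'E'
from h import *
from l import lumps
import sys
o=manip.get_obs(); Rc=R.from_quat(o['ee_rot']); print(o['position'].round(4),o['grip_width']*.0854)
for k in range(2):
    p=manip.camera('wrist')
    for q in lumps(p,o): print(*q, Rc.inv().apply(np.r_[q[1],.004]-o['position']).round(4))
E
python3 f.py;  python3 d.py .5158 -.2988 .268 117
```

```text
[ 0.5161 -0.2987  0.3043] 0.029313200548337245
0.94 [ 0.4431 -0.2339] 47.2 iou 0.887 [ 0.091  -0.0358  0.3003]
0.88 [ 0.4478 -0.2943] 2.2 iou 0.907 [ 0.035  -0.059   0.3003]
0.76 [ 0.5156 -0.2992] 26.1 iou 0.941 [-1.000e-04 -8.000e-04  3.003e-01]
0.97 [ 0.5149 -0.2981] 25.5 iou 0.913 [ 0.0012 -0.001   0.3003]
0.73 [ 0.4475 -0.2939] 2.9 iou 0.941 [ 0.0355 -0.0591  0.3003]
0.66 [ 0.4428 -0.2334] 49.3 iou 0.923 [ 0.0916 -0.0358  0.3003]
now [ 0.5162 -0.2987  0.3049] rotvec [ 0.001  0.002 -0.   ] shift [ 0.0002 -0.0004  0.0369]
```

Request:
move_arm --plan '[0, 0, 0, 0, -0.001, 0.012, 0.029, 0, 0, 0, 0, -0.001, 0.024, 0.029, 0, 0, 0, 0, -0.001, 0.033, 0.029, 0, 0, 0, 0, -0.001, 0.0365, 0.029, 0, 0, 0, 0, -0.001, 0.0365, 0.027, 0, 0, 0, 0, -0.001, 0.0365, 0.025, 0, 0, 0, 0, -0.001, 0.0365, 0.023, 0, 0, 0, 0, -0.001, 0.0365, 0.022, 0, 0, 0, 0, -0.001, 0.0365, 0.022, 0, 0, 0, 0, -0.001, 0.0365, 0.022]'

```text
clock: 39.58
position: [0.515, -0.2992, 0.2673]
ee_rot: [0.523, 0.853, -0.0, 0.0]
ft_force: [-0.1, -0.0, -0.3]
grip_width: 0.315
grasp_force: 24.6
```

Request:
move_arm --plan '[0, 0, 0, 0, 0, -0.01, 0.022, 0, 0, 0, 0, 0, -0.03, 0.022, 0, 0, 0, 0, 0, -0.06, 0.022, 0, 0, 0, 0, 0, -0.095, 0.022, 0, 0, 0, 0, 0, -0.125, 0.022, 0, 0, 0, 0, 0, -0.125, 0.022]'

```text
clock: 40.33
position: [0.5156, -0.2989, 0.3962]
ee_rot: [0.523, 0.853, -0.0, 0.003]
ft_force: [-0.3, -0.2, -1.7]
grip_width: 0.314
grasp_force: 24.7
```

```bash
python3 e.py w15.png; python3 d.py .612 .0907 .392 94
```

```text
40.325 [ 0.5156 -0.2989  0.3962] w 0.026843705488916843 24.68456994742155 [-0.3 -0.2 -1.7]
lump0 0.75 [ 0.5169 -0.3004  0.1388] tool [-7.000e-04 -2.000e-04  2.574e-01] [320. 205.]
lump0 0.65 [ 0.4399 -0.2318  0.0057] tool [ 0.096  -0.0382  0.3899] [285.  80.]
lump0 0.62 [ 0.447  -0.2948  0.0061] tool [ 0.0367 -0.0604  0.3897] [268. 135.]
top mugs [(0.92, array([0.613, 0.087, 0.008])), (0.9, array([ 0.448, -0.003,  0.011])), (0.76, array([ 0.55 ,  0.54 , -0.002])), (0.6, array([ 0.585, -0.038,  0.005])), (0.56, array([ 0.588, -0.037, -0.002]))]
now [ 0.5147 -0.2992  0.3915] rotvec [-0.001 -0.001  0.401] shift [ 0.3033  0.2636 -0.0004]
```

Request:
move_arm --plan '[0, 0, 0.04, 0.02, 0.017, 0, 0.022, 0, 0, 0.09, 0.06, 0.052, 0, 0.022, 0, 0, 0.14, 0.105, 0.091, 0, 0.022, 0, 0, 0.19, 0.15, 0.13, 0, 0.022, 0, 0, 0.24, 0.195, 0.17, 0, 0.022, 0, 0, 0.3, 0.24, 0.209, 0, 0.022, 0, 0, 0.35, 0.28, 0.243, 0, 0.022, 0, 0, 0.4, 0.3033, 0.2636, 0, 0.022, 0, 0, 0.401, 0.3033, 0.2636, 0, 0.022, 0, 0, 0.401, 0.3033, 0.2636, 0, 0.022]'

```text
clock: 41.82
position: [0.6123, 0.0899, 0.3915]
ee_rot: [0.682, 0.731, -0.001, -0.0]
ft_force: [-0.2, -0.6, -0.8]
grip_width: 0.318
grasp_force: 24.8
```

```bash
python3 c.py .008; python3 e.py w16.png; python3 d.py .612 .0907 .281 94
```

```text
[0.6123 0.0899 0.3915]
mug 0.91 [ 0.4489 -0.0026] 169.07632318590018 iou 0.9229196483336741
mug 0.65 [0.6121 0.0914] 86.46229839807908 iou 0.7826732673267327
mug 0.61 [ 0.5895 -0.036 ] 144.11473674723132 iou 0.27666666666666667
mug 0.47 [0.6192 0.0345] 273.6334161517095 iou 0.2228232869654817
41.925 [0.6123 0.0891 0.3918] w 0.027243374863635327 24.77147766854614 [0.3 0.5 0. ]
lump0 0.97 [0.6111 0.0841 0.1327] tool [-0.0047 -0.0014  0.2592] [318. 209.]
mug0 0.72 [ 0.5845 -0.039   0.0107] tool [-0.1256 -0.0363  0.3813] [292. 265.]
mug0 0.64 [0.6124 0.0918 0.0114] tool [0.003  0.0005 0.3804] [321. 166.]
mug0 0.57 [ 4.457e-01 -4.000e-04  9.000e-03] tool [-0.0776 -0.1721  0.383 ] [181. 230.]
top mugs [(0.68, array([ 0.548,  0.539, -0.003]))]
now [0.6123 0.09   0.3923] rotvec [ 0.     0.    -0.001] shift [ 0.0007 -0.0002  0.1113]
```

Request:
move_arm --plan '[0, 0, 0, 0.001, 0, 0.03, 0.022, 0, 0, 0, 0.001, 0, 0.065, 0.022, 0, 0, 0, 0.001, 0, 0.095, 0.022, 0, 0, 0, 0.001, 0, 0.109, 0.022, 0, 0, 0, 0.001, 0, 0.111, 0.022, 0, 0, 0, 0.001, 0, 0.111, 0.022, 0, 0, 0, 0.001, 0, 0.111, 0.025, 0, 0, 0, 0.001, 0, 0.111, 0.028, 0, 0, 0, 0.001, 0, 0.111, 0.029, 0, 0, 0, 0.001, 0, 0.111, 0.029, 0, 0, 0, 0.001, 0, 0.111, 0.029, 0, 0, 0, 0.001, 0, 0.111, 0.029]'

```text
clock: 43.68
position: [0.6122, 0.0917, 0.2812]
ee_rot: [0.682, 0.731, -0.0, 0.0]
ft_force: [0.0, -0.3, -0.5]
grip_width: 0.339
grasp_force: 10.1
```

Request:
move_arm --plan '[0, 0, 0, 0, 0, -0.01, 0.029, 0, 0, 0, 0, 0, -0.04, 0.029, 0, 0, 0, 0, 0, -0.08, 0.029, 0, 0, 0, 0, 0, -0.111, 0.029, 0, 0, 0, 0, 0, -0.111, 0.029, 0, 0, 0, 0, 0, -0.111, 0.029]'

```text
clock: 44.42
position: [0.612, 0.0916, 0.3919]
ee_rot: [0.682, 0.731, -0.0, -0.0]
ft_force: [-0.8, -0.3, -0.6]
grip_width: 0.339
grasp_force: 10.1
```

```bash
python3 e.py w17.png; python3 d.py .4477 -.294 .303 93
```

```text
44.425 [0.612  0.0916 0.3919] w 0.028930526560618036 10.112351503521495 [-0.8 -0.3 -0.6]
lump0 0.76 [0.6127 0.0897 0.0125] tool [-0.0018  0.0007  0.3794] [321. 171.]
lump0 0.58 [ 0.5899 -0.0381  0.0137] tool [-0.1277 -0.0311  0.3782] [296. 267.]
mug0 0.85 [ 0.5855 -0.0366  0.0134] tool [-0.126  -0.0353  0.3786] [293. 266.]
mug0 0.63 [ 0.4485 -0.0014  0.0083] tool [-0.0813 -0.1695  0.3837] [184. 232.]
mug0 0.57 [0.6112 0.0922 0.0101] tool [ 0.0007 -0.0006  0.3818] [320. 168.]
top mugs [(0.96, array([ 0.552,  0.536, -0.   ])), (0.2, array([ 0.447, -0.296,  0.002]))]
now [0.6121 0.0916 0.3915] rotvec [-0.001  0.     0.018] shift [-0.3731 -0.1908  0.0887]
```

Request:
move_arm --plan '[0, 0, 0, -0.03, -0.015, 0, 0.029, 0, 0, 0, -0.08, -0.041, 0, 0.029, 0, 0, 0, -0.13, -0.067, 0, 0.029, 0, 0, 0, -0.18, -0.092, 0, 0.029, 0, 0, 0.018, -0.23, -0.118, 0, 0.029, 0, 0, 0.018, -0.28, -0.143, 0, 0.029, 0, 0, 0.018, -0.33, -0.169, 0, 0.029, 0, 0, 0.018, -0.365, -0.187, 0, 0.029, 0, 0, 0.018, -0.373, -0.191, 0.03, 0.029, 0, 0, 0.018, -0.373, -0.191, 0.07, 0.029, 0, 0, 0.018, -0.373, -0.191, 0.089, 0.029, 0, 0, 0.018, -0.373, -0.191, 0.089, 0.029]'

```text
clock: 46.18
position: [0.4476, -0.2934, 0.3024]
ee_rot: [0.688, 0.725, 0.0, -0.001]
ft_force: [0.5, -1.2, -0.2]
grip_width: 0.34
grasp_force: 10.1
```

```bash
python3 f.py;  python3 d.py .4477 -.294 .268 93
```

```text
[ 0.4476 -0.2934  0.3024] 0.029005295460819827
0.85 [ 0.4432 -0.2336] 50.0 iou 0.898 [ 0.0595 -0.0008  0.2985]
0.73 [ 0.4476 -0.2941] 3.2 iou 0.9 [-0.0012  0.0004  0.2984]
0.91 [ 0.4421 -0.2328] 47.7 iou 0.928 [ 0.0603 -0.0019  0.2985]
0.69 [ 0.4466 -0.2932] 3.1 iou 0.877 [-2.000e-04 -6.000e-04  2.984e-01]
now [ 0.4483 -0.2938  0.3047] rotvec [ 0.002  0.001 -0.   ] shift [-0.0001 -0.0007  0.0367]
```

Request:
move_arm --plan '[0, 0, 0, 0, 0, 0.012, 0.029, 0, 0, 0, 0, 0, 0.024, 0.029, 0, 0, 0, 0, 0, 0.033, 0.029, 0, 0, 0, 0, 0, 0.036, 0.029, 0, 0, 0, 0, 0, 0.036, 0.027, 0, 0, 0, 0, 0, 0.036, 0.025, 0, 0, 0, 0, 0, 0.036, 0.023, 0, 0, 0, 0, 0, 0.036, 0.022, 0, 0, 0, 0, 0, 0.036, 0.022, 0, 0, 0, 0, 0, 0.036, 0.022]'

```text
clock: 47.62
position: [0.4477, -0.2938, 0.2672]
ee_rot: [0.688, 0.725, 0.0, 0.0]
ft_force: [0.0, 0.2, -0.2]
grip_width: 0.317
grasp_force: 24.6
```

Request:
move_arm --plan '[0, 0, 0, 0, 0, -0.01, 0.022, 0, 0, 0, 0, 0, -0.03, 0.022, 0, 0, 0, 0, 0, -0.06, 0.022, 0, 0, 0, 0, 0, -0.095, 0.022, 0, 0, 0, 0, 0, -0.125, 0.022, 0, 0, 0, 0, 0, -0.125, 0.022]'

```text
clock: 48.38
position: [0.4484, -0.2936, 0.3959]
ee_rot: [0.688, 0.725, 0.0, 0.003]
ft_force: [0.9, -0.0, -0.2]
grip_width: 0.315
grasp_force: 24.7
```

```bash
python3 e.py w18.png; python3 d.py .4482 -.0027 .392 93
```

```text
48.375 [ 0.4484 -0.2936  0.3959] w 0.026905771079651208 24.698433754965663 [ 0.9 -0.  -0.2]
lump0 0.68 [ 0.4428 -0.2339  0.0049] tool [ 0.0614 -0.0041  0.3908] [317. 113.]
lump0 0.64 [ 0.4515 -0.2973  0.1332] tool [-0.0028  0.0018  0.2628] [322. 205.]
top mugs [(0.83, array([ 0.584, -0.037,  0.009])), (0.79, array([0.613, 0.087, 0.008])), (0.69, array([ 0.549,  0.539, -0.001])), (0.63, array([ 0.448, -0.004,  0.01 ]))]
now [ 0.4474 -0.2937  0.3915] rotvec [-0.001 -0.001 -0.   ] shift [ 0.2905  0.0159 -0.0003]
```

Request:
move_arm --plan '[0, 0, 0, 0.015, 0.02, -0.01, 0.022, 0, 0, 0, 0.05, 0.045, -0.02, 0.022, 0, 0, 0, 0.095, 0.06, -0.025, 0.022, 0, 0, 0, 0.145, 0.065, -0.025, 0.022, 0, 0, 0, 0.195, 0.06, -0.025, 0.022, 0, 0, 0, 0.24, 0.045, -0.025, 0.022, 0, 0, 0, 0.275, 0.025, -0.015, 0.022, 0, 0, 0, 0.29, 0.016, 0, 0.022, 0, 0, 0, 0.29, 0.016, 0, 0.022, 0, 0, 0, 0.29, 0.016, 0, 0.022]'

```text
clock: 49.88
position: [0.449, -0.0042, 0.3925]
ee_rot: [0.689, 0.725, 0.0, 0.0]
ft_force: [0.7, 0.2, -0.4]
grip_width: 0.313
grasp_force: 24.8
```

```bash
python3 c.py .008; python3 e.py w19.png; python3 d.py .448 -.0027 .281 93
```

```text
[ 0.449  -0.0042  0.3925]
mug 0.65 [ 0.5878 -0.0379] 145.06160224527707 iou 0.9034697508896797
mug 0.65 [ 0.4479 -0.0039] 163.81697943803542 iou 0.7899693901577585
mug 0.55 [0.613  0.0906] 80.22178739641267 iou 0.8468404647208841
49.975 [ 0.4492 -0.0043  0.3926] w 0.027073283767451804 24.812318715266883 [ 0.4  0.9 -0.3]
lump0 0.86 [ 0.4512 -0.0058  0.1302] tool [-0.0018  0.0018  0.2624] [322. 204.]
lump0 0.66 [ 0.589  -0.0384  0.0173] tool [-0.0415  0.1377  0.3753] [437. 204.]
lump0 0.65 [0.6122 0.0912 0.0154] tool [0.0868 0.1674 0.3773] [479.  89.]
lump0 0.45 [ 0.4837 -0.2707  0.0024] tool [-0.2681  0.0207  0.3901] [335. 348.]
lump0 0.19 [0.6124 0.0952 0.0107] tool [0.0908 0.1678 0.382 ] [478.  85.]
mug0 0.93 [0.6124 0.0914 0.0087] tool [0.087  0.1676 0.384 ] [476.  89.]
mug0 0.78 [ 0.5862 -0.04    0.0107] tool [-0.0429  0.1349  0.3819] [433. 203.]
mug0 0.68 [ 4.485e-01 -1.000e-04  7.400e-03] tool [ 0.0039 -0.0007  0.3852] [320. 165.]
top mugs [(0.74, array([ 0.551,  0.542, -0.003])), (0.51, array([0.613, 0.088, 0.005])), (0.42, array([ 0.583, -0.038,  0.004]))]
now [ 0.4488 -0.0036  0.3923] rotvec [ 0.    -0.    -0.001] shift [ 0.0009 -0.0008  0.1113]
```

Request:
move_arm --plan '[0, 0, 0, 0.001, -0.001, 0.03, 0.022, 0, 0, 0, 0.001, -0.001, 0.065, 0.022, 0, 0, 0, 0.001, -0.001, 0.095, 0.022, 0, 0, 0, 0.001, -0.001, 0.109, 0.022, 0, 0, 0, 0.001, -0.001, 0.111, 0.022, 0, 0, 0, 0.001, -0.001, 0.111, 0.022, 0, 0, 0, 0.001, -0.001, 0.111, 0.025, 0, 0, 0, 0.001, -0.001, 0.111, 0.028, 0, 0, 0, 0.001, -0.001, 0.111, 0.029, 0, 0, 0, 0.001, -0.001, 0.111, 0.029, 0, 0, 0, 0.001, -0.001, 0.111, 0.029, 0, 0, 0, 0.001, -0.001, 0.111, 0.029]'

```text
clock: 51.72
position: [0.4476, -0.0023, 0.2812]
ee_rot: [0.688, 0.725, -0.0, 0.0]
ft_force: [-0.3, 0.6, 0.1]
grip_width: 0.341
grasp_force: 10.1
```

Request:
move_arm --plan '[0, 0, 0, 0, 0, -0.01, 0.029, 0, 0, 0, 0, 0, -0.04, 0.029, 0, 0, 0, 0, 0, -0.08, 0.029, 0, 0, 0, 0, 0, -0.115, 0.029, 0, 0, 0, 0, 0, -0.125, 0.029, 0, 0, 0, 0, 0, -0.125, 0.029]'

```text
clock: 52.48
position: [0.4476, -0.0024, 0.4064]
ee_rot: [0.689, 0.725, 0.0, 0.001]
ft_force: [0.1, -0.1, -1.2]
grip_width: 0.342
grasp_force: 10.1
```

```bash
python3 e.py w20.png; python3 d.py .6366 -.2448 .405 164
```

```text
52.475 [ 0.4476 -0.0024  0.4064] w 0.029227152751074292 10.111495478358847 [ 0.1 -0.1 -1.2]
lump0 0.88 [ 0.5902 -0.041   0.0145] tool [-0.0457  0.1402  0.3921] [434. 203.]
lump0 0.88 [ 0.4505 -0.0056  0.0124] tool [-0.0031  0.0025  0.394 ] [322. 169.]
lump0 0.55 [0.6133 0.0903 0.015 ] tool [0.0842 0.17   0.3914] [475.  92.]
mug0 0.81 [0.6107 0.0917 0.0123] tool [0.0857 0.1675 0.3941] [471.  90.]
mug0 0.59 [ 0.4493 -0.002   0.007 ] tool [0.0005 0.0014 0.3993] [322. 165.]
top mugs [(0.65, array([0.614, 0.085, 0.006])), (0.64, array([ 0.549,  0.537, -0.002])), (0.49, array([ 0.586, -0.039,  0.005]))]
now [ 0.4474 -0.0024  0.4053] rotvec [-1.000e-03 -1.000e-03 -1.239e+00] shift [-2.519e-01  1.764e-01 -1.000e-04]
```

Request:
move_arm --plan '[0, 0, -0.15, -0.02, 0.014, -0.005, 0.029, 0, 0, -0.32, -0.06, 0.042, -0.005, 0.029, 0, 0, -0.5, -0.105, 0.074, -0.005, 0.029, 0, 0, -0.68, -0.15, 0.105, -0.005, 0.029, 0, 0, -0.86, -0.195, 0.137, -0.005, 0.029, 0, 0, -1.04, -0.235, 0.165, -0.005, 0.029, 0, 0, -1.18, -0.252, 0.1764, 0, 0.029, 0, 0, -1.239, -0.252, 0.1764, 0, 0.029, 0, 0, -1.239, -0.252, 0.1764, 0, 0.029, 0, 0, -1.239, -0.252, 0.1764, 0, 0.029]'

```text
clock: 53.98
position: [0.6368, -0.2446, 0.4059]
ee_rot: [0.14, 0.99, 0.0, -0.0]
ft_force: [0.6, 0.6, 0.0]
grip_width: 0.337
grasp_force: 10.1
```

```bash
python3 - <<'E'
from h import *
o=manip.get_obs(); p=manip.camera('wrist'); Rc=R.from_quat(o['ee_rot']); print(o['position'].round(4),o['grip_width']*.0854,o['clock'])
save(p,'w21.png'); g=p['color'].min(2).astype(int)
for c0 in(296,306,320,332): print(c0,[(r,int(v)) for r,v in zip(range(130,225),g[130:225,c0:c0+8].mean(1)) if v>175])
im=cv2.resize(np.ascontiguousarray(p['color'][120:240,240:400,::-1]),None,fx=5,fy=5,interpolation=cv2.INTER_CUBIC)
for x in(.007,0,-.007):
  for y in(-.02,.02):
    u=pix(Rc.apply([x,y,.26])+o['position'],p,o); cv2.circle(im,tuple(int(k) for k in ((u-[240,120]+.5)*5-.5).round()),2,(0,0,255),-1)
P=np.array([.6368,-.2450]); th=np.radians(-16)
for x,z in((-.0115,.06),(.0115,.06),(-.0345,.07),(.0345,.07)):
  for y in(-.028,0,.028):
    w=np.r_[P+[np.cos(th)*x-np.sin(th)*y,np.sin(th)*x+np.cos(th)*y],z]; u=pix(w,p,o); cv2.circle(im,tuple(int(k) for k in ((u-[240,120]+.5)*5-.5).round()),2,(0,255,0),-1)
cv2.imwrite('pics/w21b.png',im)
E
python3 e.py w21c.png | tail -1
```

```text
[ 0.6368 -0.2446  0.4059] 0.02881926858274183 53.975
296 [(143, 225), (144, 207), (164, 221), (165, 215), (185, 207), (186, 220), (187, 211)]
306 [(143, 226), (144, 205), (164, 220), (165, 215), (185, 206), (186, 221), (187, 210), (209, 226), (210, 207)]
320 [(142, 178), (143, 228), (144, 204), (163, 189), (164, 220), (165, 215), (185, 220), (186, 217), (187, 179), (209, 198), (210, 195)]
332 [(142, 185), (143, 228), (144, 202), (163, 188), (164, 221), (165, 215), (185, 221), (186, 217)]
top mugs [(0.94, array([ 0.548,  0.538, -0.002])), (0.86, array([0.612, 0.088, 0.004])), (0.85, array([ 0.447, -0.003,  0.009])), (0.69, array([ 0.584, -0.037,  0.005])), (0.28, array([ 0.449, -0.002,  0.01 ]))]
```

View pics/w21b.png

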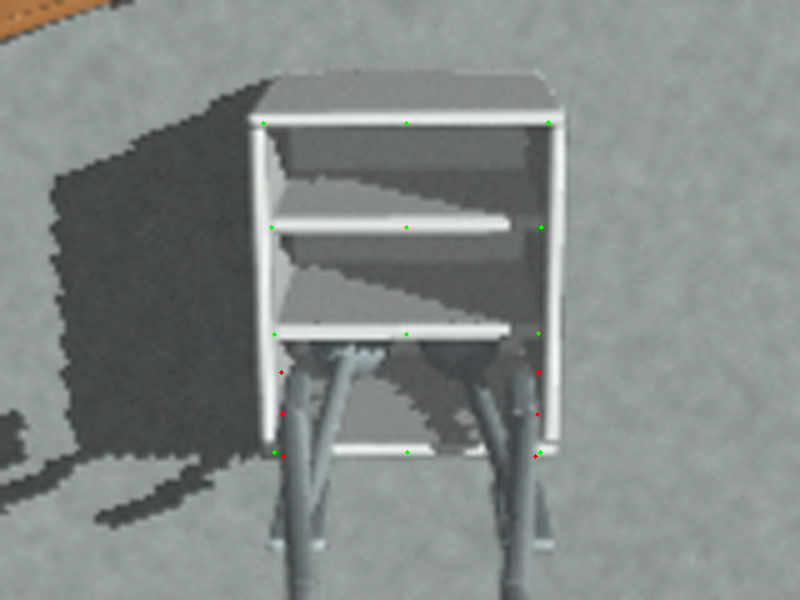

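The walls match my model to within 1 mm, and the tips are centred on the middle compartment. I'll lower gently.

Request:
move_arm --plan '[0, 0, 0, 0, 0, 0.03, 0.029, 0, 0, 0, 0, 0, 0.06, 0.029, 0, 0, 0, 0, 0, 0.08, 0.029, 0, 0, 0, 0, 0, 0.1, 0.029, 0, 0, 0, 0, 0, 0.115, 0.029, 0, 0, 0, 0, 0, 0.127, 0.029, 0, 0, 0, 0, 0, 0.133, 0.029, 0, 0, 0, 0, 0, 0.133, 0.029]'

```text
clock: 55.28
position: [0.6369, -0.2449, 0.2732]
ee_rot: [0.139, 0.99, 0.0, -0.0]
ft_force: [0.7, -0.1, 0.5]
grip_width: 0.338
grasp_force: 10.1
```

Request:
move_arm --plan '[0, 0, 0, 0, 0, 0.004, 0.029, 0, 0, 0, 0, 0, 0.007, 0.029, 0, 0, 0, 0, 0, 0.008, 0.029, 0, 0, 0, 0, 0, 0.008, 0.029, 0, 0, 0, 0, 0, 0.008, 0.031, 0, 0, 0, 0, 0, 0.008, 0.034, 0, 0, 0, 0, 0, 0.008, 0.045, 0, 0, 0, 0, 0, 0.008, 0.065, 0, 0, 0, 0, 0, 0.008, 0.085, 0, 0, 0, 0, 0, 0.008, 0.085, 0, 0, 0, 0, 0, 0.008, 0.085]'

```text
clock: 56.65
position: [0.6368, -0.2449, 0.2653]
ee_rot: [0.139, 0.99, -0.0, 0.0]
ft_force: [0.1, 0.2, -0.2]
grip_width: 0.996
grasp_force: 0.0
```

Request:
move_arm --plan '[0, 0, 0, 0, 0, -0.01, 0.085, 0, 0, 0, 0, 0, -0.03, 0.085, 0, 0, 0, 0, 0, -0.06, 0.085, 0, 0, 0, 0, 0, -0.1, 0.085, 0, 0, 0, 0, 0, -0.15, 0.085, 0, 0, 0, 0, 0, -0.18, 0.085, 0, 0, 0, 0, 0, -0.18, 0.085]'

```text
clock: 57.52
position: [0.637, -0.2442, 0.4498]
ee_rot: [0.139, 0.99, -0.0, 0.003]
ft_force: [0.6, -0.6, -0.7]
grip_width: 0.994
grasp_force: 0.0
```

```bash
python3 c.py .008; python3 - <<'E'
from h import *
o=manip.get_obs(); print(o['clock'],o['position'])
ims=[]
for n in('wrist','scene','top'):
    p=manip.camera(n); 
    for l in('tongs','tongs_bow','lump0','mug0'): print(n,l,[(round(d['conf'],2),toW(d['position'],p,o).round(3)) for d in manip.tip_of(p,l)])
    im=p['color'][:,:,::-1]; ims.append(cv2.resize({'wrist':im[40:340,140:540],'scene':im[150:350,190:457],'top':im[130:280,180:380]}[n],(400,300),interpolation=2))
cv2.imwrite('pics/fin.png',np.vstack([np.hstack(ims[:2]),np.hstack([ims[2],ims[2]*0])]))
E
```

```text
[ 0.637  -0.2442  0.4498]
mug 0.92 [ 0.5877 -0.0368] 141.59594589911785 iou 0.845059442603781
mug 0.86 [0.6129 0.0935] 65.83806185176057 iou 0.9617065556711759
57.625 [ 0.63673018 -0.24461643  0.44603073]
wrist tongs [(0.76, array([ 0.635, -0.245,  0.004]))]
wrist tongs_bow [(0.81, array([ 0.637, -0.243,  0.156]))]
wrist lump0 [(0.7, array([ 0.591, -0.037,  0.019]))]
wrist mug0 [(0.8, array([0.613, 0.093, 0.01 ])), (0.75, array([ 0.585, -0.038,  0.013]))]
scene tongs [(0.84, array([ 0.391, -0.101, -0.002])), (0.72, array([ 0.636, -0.246,  0.002])), (0.35, array([ 0.635, -0.243,  0.102]))]
scene tongs_bow [(0.68, array([ 0.388, -0.104,  0.149])), (0.57, array([ 0.641, -0.243,  0.153]))]
scene lump0 [(0.5, array([ 0.441, -0.236,  0.004]))]
scene mug0 [(0.84, array([0.613, 0.091, 0.004])), (0.82, array([ 0.443, -0.005,  0.004])), (0.63, array([ 0.547,  0.545, -0.001])), (0.61, array([ 0.585, -0.037,  0.012]))]
top tongs [(0.54, array([ 0.392, -0.102, -0.001])), (0.5, array([ 0.637, -0.245,  0.004]))]
top tongs_bow [(0.71, array([ 0.588, -0.036,  0.009])), (0.54, array([ 0.633, -0.245,  0.151])), (0.38, array([ 0.391, -0.104,  0.151]))]
top lump0 [(0.56, array([ 0.443, -0.235,  0.004])), (0.5, array([0.614, 0.088, 0.012])), (0.37, array([ 0.448, -0.003,  0.01 ])), (0.36, array([ 0.449, -0.002,  0.013])), (0.35, array([ 0.593, -0.032,  0.012]))]
top mug0 [(0.96, array([ 0.551,  0.537, -0.001])), (0.76, array([ 0.585, -0.038,  0.009])), (0.7, array([0.61 , 0.088, 0.009])), (0.57, array([ 0.446, -0.004,  0.007]))]
```

View pics/fin.png

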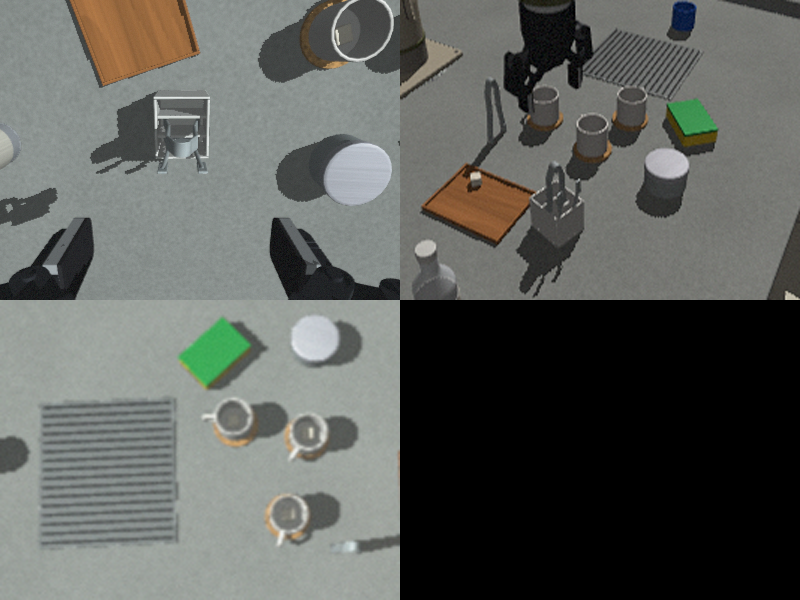

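All three mugs are on coasters with a lump in each. The fourth lump is still in the dish, and the tongs stand in the caddy's middle compartment. Nothing else was moved, so I'm handing in.

```bash
python3 -c "
from workcell import manip
print(manip.hand_in())"
```

```text
the job is handed in; nothing more can be done
None
```

I handed the job in at about 58 s of the 210 s: all three mugs stand centred on their own coasters with one sugar lump each, and the tongs are back, tips down, in the caddy's middle compartment; the hand-in gave no verdict.

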